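# Wind the carton guide in with the removable crank

### The job

Fit the loose crank down onto the square shaft of the carton-width adjuster until it is fully home, feeling for the angle at which the square slips on rather than pressing hard. Wind it clockwise until the carton is held snugly between the moving guide and the fixed fence, without crushing it, then lift the crank off and stand it gently back upright on its rubber mat. Leave everything else where it is.

Things in the scene. Friction and masses are not known exactly. Their poses are not given: they have to be found in the camera images.
- crank: Loose steel crank, 0.44 kg, standing upright on the mat at any yaw. Origin: centre of the hub's underside; +x along the arm to the handle, z up. Hub: 36 mm square, z 0 to 28 mm, with a 16.5 mm square socket 24 mm deep in its underside, sides parallel to x and y. Flat arm 22 mm wide, z 28 to 40, x -60 to 72 mm. Counterweight of radius 16 mm at x = -48 mm, z 26 to 56. It balances on its hub.
- crank_boss (a point): Grip point in the solid 24 mm square boss above the crank's hub, on the hub's axis, 62 mm above the hub's underside. Boss sides parallel to the crank's x and y, boss from z 40 to 80 mm. The place to hold the crank for fitting it and lifting it off. Axes are the crank's.
- crank_handle (a point): Point on the axis of the crank's upright round black handle sleeve, 75 mm above the underside of the hub and 60 mm from the hub's axis. Sleeve 22 mm in diameter, from 42 to 92 mm above the underside of the hub, spinning freely on its pin.
- station: Carton-width adjuster, fixed to the table: aluminium bed 180 x 370 x 12 mm, origin under its middle, z up. A grey gearbox stands on the bed at local y = +130 mm; the guide moves towards local -y, to the fence. Two white runners (30 mm above the table) carry the carton. Apart from the shaft nothing of it is higher than 80 mm.
- neck_top (a point): Centre of the top of the gearbox's round steel neck (38 mm diameter), 60 mm above the table; axes of the station. From here a vertical 14 mm square shaft rises 19 mm, and a 10.5 mm square nose 3 mm more. Crank fully home: its underside rests on the neck, its origin at this point. The nose enters the socket at any angle; the crank then stops 19 mm above this point unless the squares line up.
- shaft (a joint): Angle (rad) the square shaft has been turned clockwise from above; 0 at the start however the square lies. The square's yaw differs every time and is NOT reported: turn the crank under light pressure, up to 90 deg, till it drops on (it fits within about 10 deg). 1 rad moves the guide 12 mm. Friction 0.12 N m (2 N at the handle); it stays where left. 3.7 to 6.5 rad are needed.
- guide (a joint): Travel in m of the moving guide (aluminium plate across the bed, 150 mm wide) towards the fence, 0 at the start.
- guide_face (a point): Middle of the moving guide's face that looks to the fence (local -y of the station).
- fence: Fixed aluminium fence plate across the bed, 150 mm wide, up to 78 mm high, set elsewhere along the bed each time. Origin: on its face that looks to the guide (local +y), mid-width, at table height.
- carton: Closed cardboard carton 130 x 100 x 46 mm (x, y, z), about 0.35 kg, loose on the runners between guide and fence, its 100 mm side spanning between them. Origin: centre of its underside. Snug: it touches both guide and fence; 10 to 25 N from the guide is right, which adds 2 to 5 N to the force at the crank handle.
- mat: Black rubber mat 140 x 140 x 4 mm fixed on the table, origin in the centre of its underside. The crank starts and ends on it.
Not all that is in view belongs to the job. What is shaped like the carton but orange or yellow is not meant.

How it is judged:
By the outcome, as a careful person would: the job done as asked, in the order asked, and still so for the second after the job is handed in, with the robot touching nothing.
It also fails if it takes over 72 s, if anything falls off the work surface, if the arm or the gripper's body presses on something with over 40 N, if the wrist force passes 120 N, or if a joint passes its speed limit or range.

### The arm

A 6-joint arm with a two-finger parallel gripper is mounted at the origin on the work surface. World frame = base frame: x ahead of the robot, y to its left, z up, the work surface at z = 0. Lengths are in m, angles in rad, forces in N, time in s.
With the tool pointing down it reaches from about 0.35 to 0.775 m from the base axis. Payload 5.5 kg.
Tool frame: the origin (TCP) lies at the very end of the fingers, on their centre line; the grasp point (between the pads) lies 19 mm behind it; z points along the fingers, y is the direction in which the jaws open and shut (so a half turn about z gives the same grasp; the last joint's range is limited). The gripper opens to 85 mm and grips with 20 to 120 N. Pads are 22 mm wide; open, the fingers measure 114 mm over their backs; the gripper's body (76 mm by 85 mm) begins 54 mm behind the grasp point. The pads swing forward as they close: fully open they stand 13 mm farther back than shut.
Start: joints at [-1.285, 0.313, 0.046, 1.304, 0, 1.431], TCP at [0.238, -0.524, 0.231] pointing down, gripper open.
Joint ranges: [-2.76, 2.76], [-0.86, 1.69], [-1.03, 1.26], [-2.2, 2.34], [-1.47, 1.5], [-3.14, 3.14]. Speed limits (rad/s): [2.57, 2.57, 3.14, 3.14, 3.14, 3.14].

### API

Orientations are given as a 3x3 rotation matrix whose columns are the frame's x, y, z axes.
In Python, from rig import sensors, get_image, workorder gives the robot as it stands.
- The arm moves only by the tool apply_moves, never from a script. Its argument "increments" is one flat list of numbers, 5 for each row, row after row: the finger opening in cm, from 0 to 8.54, then the shift along the tool's x, y, z in cm, then the turn about the tool's z in rad. A call has 1 to 20 rows; each row is the pose to reach, as a shift and turn from the pose measured when the call began, along the tool's axes at that moment; what a row does not reach only later rows make up. A row lasts 1/10 s, in which the tool goes at most 50 mm and 8.59 degrees, less where a joint would pass 70% of its speed; a pose out of reach is approached as far as the arm can. A call with a gripper value outside its range is refused whole. The fingers move at their own pace and stop on an object; "grip_force" is the grip in N (left out, the last holds). Time passes only in rows, so rows that repeat a pose let the fingers close. It gives the time, the measured TCP pose, the force and the opening at its end, in the units of the state.
- sensors.sense(): the state, without advancing time (a new reading comes with each control period).
- get_image(name): name is "side" or "top" or "wrist"; returns a dict with "color" (400x640x3 uint8, red, green, blue), "vfov" (degrees; the focal length in pixels is half the picture's height over the tangent of half this angle, whatever the lens; pixels are square), "cx", "cy" (the principal point, pixels), "T" (4x4, takes a point from camera to world coordinates). Camera axes: x right, y down, z forward; pixel columns grow to the right and rows downward; lengths in m; the calibration is good to about 2 mm. A picture is of the moment at which its call begins. There is no depth.
- workorder.close_job(): hands the job in, once; it reports no verdict.
The state is a dict: "time_s": time; "q": joint angles; "dq": joint speeds; "tau": joint torques, N m; "ee_pos": TCP position; "tcp_rot": TCP orientation; "contact_force": force on the tool from outside, world axes, zero at the start; "moment": the same for the moment, N m; "finger_gap": opening from 0.0 (shut) to 1.0 (fully open).
Only numpy, scipy, OpenCV 4.12 (cv2) and the standard library are available. Lean on these libraries where they do the work, as an engineer would, in place of code of your own. Each camera call takes 0.05 s, during which the arm holds its last target.

## Working session

There is one attempt and no reset: what is moved stays moved. The work goes in short steps, Python scripts to look and compute and a tool call to move; the robot and the scene stay as the last step left them, time stands still between calls to the robot, and variables do not carry over. Pictures are saved under pics/ and viewed, and the job is handed in when it is done.

Besides the shell and the picture viewer there is one more tool, called after ">>>" in YAML: its name, and indented under it one key for each argument. apply_moves: Moves the arm, as the interface text tells. Its arguments: {"type":"object","properties":{"increments":{"type":"array","items":{"type":"number"}},"grip_force":{"type":"number"}},"required":["increments"]}

```bash
mkdir -p pics; ls; cat > h.py <<'E'
import numpy as np, cv2
from rig import sensors, get_image, workorder
def snap(n,f):
    im=get_image(n); cv2.imwrite('pics/'+f+'.png',im['color'][:,:,::-1]); np.savez('pics/'+f+'.npz',T=im['T'],v=im['vfov'],cx=im['cx'],cy=im['cy'],color=im['color']); return im
def ray(f,u,v,z):
    d=np.load('pics/'+f+'.npz'); fl=200/np.tan(np.radians(d['v'])/2); T=d['T']
    r=T[:3,:3]@np.array([(u-d['cx'])/fl,(v-d['cy'])/fl,1]); o=T[:3,3]
    return o+r*(z-o[2])/r[2]
def proj(f,p):
    d=np.load('pics/'+f+'.npz'); fl=200/np.tan(np.radians(d['v'])/2); T=d['T']
    c=T[:3,:3].T@(np.array(p)-T[:3,3]); return c[:2]/c[2]*fl+[d['cx'],d['cy']]
def crop(f,u0,v0,u1,v1,k,out):
    c=cv2.imread('pics/'+f+'.png')[v0:v1,u0:u1]; cv2.imwrite('pics/'+out+'.png',cv2.resize(c,None,fx=k,fy=k,interpolation=cv2.INTER_CUBIC))
E
python3 - <<'E'
from h import *
for n in ['top','side','wrist']:
    i=snap(n,n+'0'); print(n,i['vfov'],i['T'][:3,3],i['T'][:3,2])
s=sensors.sense(); print(s)
E
```

```text
pics
top 43.20040804962399 [ 0.34122719 -0.01815157  1.6575381 ] [ 0.09471564 -0.00512956 -0.99549115]
side 43.79629927609108 [-0.15253278 -0.99641159  1.10151902] [ 0.41641007  0.63125398 -0.65430961]
wrist 58.89585167683292 [ 0.30284898 -0.49287857  0.37303175] [-0.25804424 -0.11423752 -0.95935549]
{'time_s': 0.15, 'q': array([-1.28464558e+00,  3.13838345e-01,  4.52317798e-02,  1.30358575e+00,
       -3.01920241e-05,  1.43118999e+00]), 'dq': array([ 0.00015206, -0.00249346,  0.00286887, -0.00135403, -0.00130416,
       -0.00033507]), 'tau': array([ 1.56473205e-03, -4.81066382e+01,  2.98814303e+01,  1.39186942e-02,
       -9.81492894e-05, -7.96932312e-06]), 'ee_pos': array([ 0.2373518 , -0.52330726,  0.23060442]), 'tcp_rot': array([[ 9.10726336e-01,  4.13010123e-01, -4.22997123e-04],
       [ 4.13010307e-01, -9.10725379e-01,  1.33069810e-03],
       [ 1.64357571e-04, -1.38660398e-03, -9.99999025e-01]]), 'contact_force': array([ 0.69200041,  0.57310245, -0.60674994]), 'moment': array([-0.00805451, -0.06497117, -0.028823  ]), 'finger_gap': 1.0033961515385934}
```

View pics/top0.png

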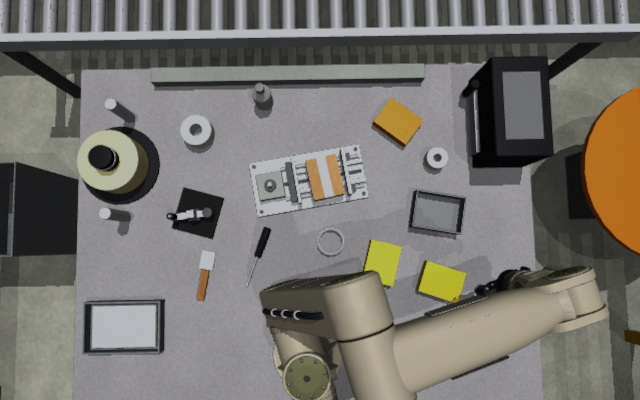

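View pics/side0.png

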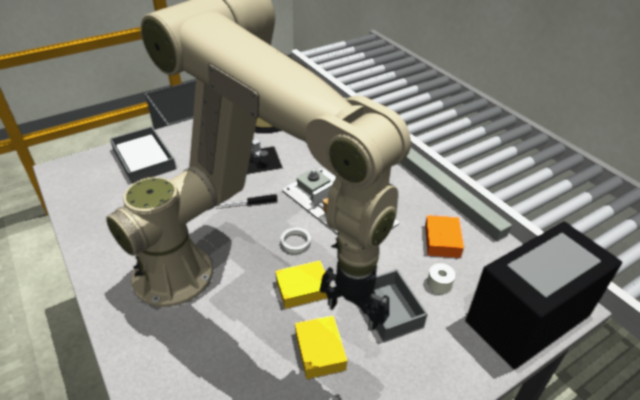

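View pics/wrist0.png

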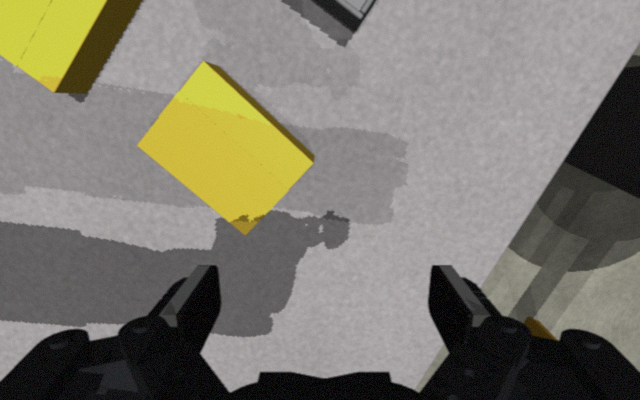

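```bash
python3 - <<'E'
from h import *
crop('top0',155,180,235,245,9,'c1'); crop('top0',240,135,380,225,5.5,'c2')
print(np.load('pics/top0.npz')['T'].round(3)); print(ray('top0',195,213,0),ray('top0',270,185,0.06))
E
```

```text
[[-0.017 -0.995  0.095  0.341]
 [-1.     0.017 -0.005 -0.018]
 [ 0.003 -0.095 -0.995  1.658]
 [ 0.     0.     0.     1.   ]]
[0.45670851 0.36095006 0.        ] [0.53773176 0.10907456 0.06      ]
```

View pics/c1.png

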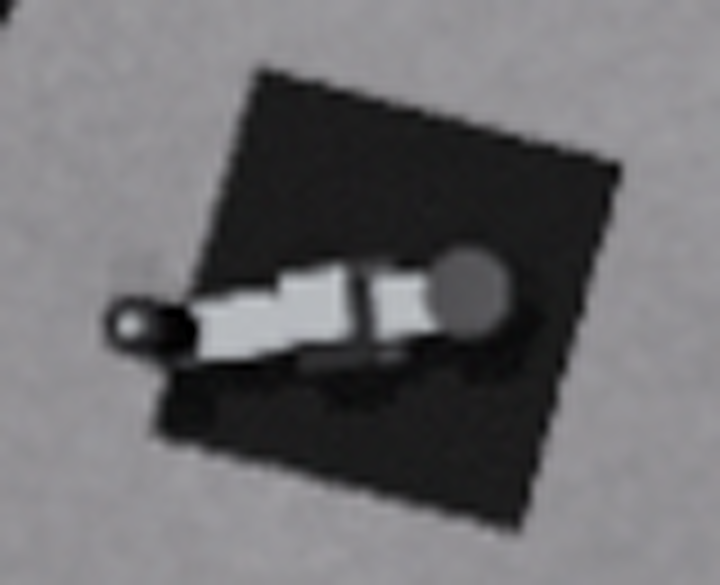

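View pics/c2.png

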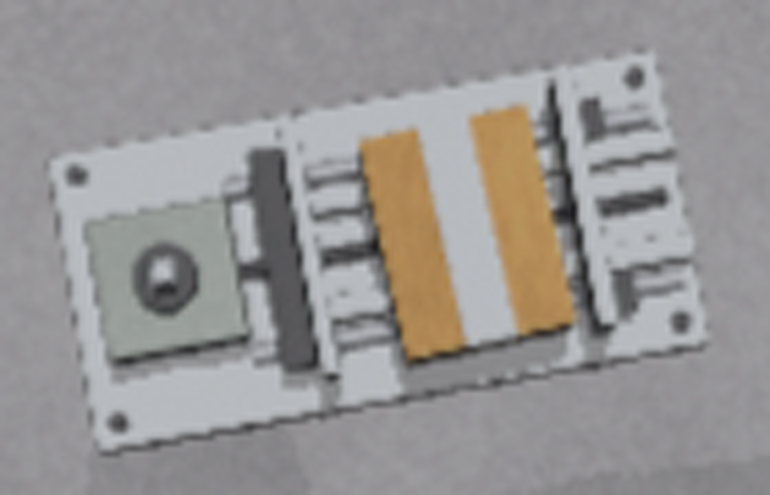

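```bash
python3 - <<'E'
from h import *
b=ray('top0',189.9,213.9,.084); h=ray('top0',169.4,216.1,.096); c=ray('top0',207,212.2,.060)
print(b,h,c,np.degrees(np.arctan2(*(h-c)[1::-1])),np.linalg.norm((h-c)[:2]))
n=ray('top0',240+165/5.5,135+280/5.5,.06);print(n)
for p in [(50,160),(655,52),(707,345),(100,453)]: print(ray('top0',240+p[0]/5.5,135+p[1]/5.5,.012))
s=sensors.sense();R=s['tcp_rot'];T=np.load('pics/wrist0.npz')['T']
print(R.T@(T[:3,3]-s['ee_pos']),R.T@T[:3,:3])
print(R.T@(b-s['ee_pos'])*100)
E
```

```text
[0.44831941 0.35760819 0.084     ] [0.44178224 0.41802392 0.096     ] [0.45441077 0.30928058 0.06      ] 96.62417529632185 0.10947417424625183
[0.53481753 0.10910216 0.06      ]
[0.61412729 0.18104489 0.012     ]
[ 0.67362885 -0.18286899  0.012     ]
[ 0.49617028 -0.2091936   0.012     ]
[0.43806957 0.1524058  0.012     ]
[ 0.07224078 -0.00085867 -0.14241441] [[-1.68662146e-04 -9.59312436e-01 -2.82346634e-01]
 [ 9.99999257e-01  1.79028367e-04 -1.20563208e-03]
 [ 1.20712590e-03 -2.82346628e-01  9.59311693e-01]]
[ 55.59368225 -71.49370192  14.76872742]
```

```bash
cat >> h.py <<'E'
def st():
    s=sensors.sense(); R=s['tcp_rot']; y=np.arctan2(R[1,1],R[0,1])
    print('t',round(s['time_s'],2),'p',s['ee_pos'].round(4),'yawy',round(y,4),'F',s['contact_force'].round(2),'M',s['moment'].round(3),'gap',round(s['finger_gap'],3),'q',s['q'].round(3),'z',R[:,2].round(4)); return s
def go(p,yaw=None):
    s=st(); R=s['tcp_rot']; d=R.T@(np.array(p)-s['ee_pos'])*100
    y=np.arctan2(R[1,1],R[0,1]); t=0 if yaw is None else -(((yaw-y)+np.pi)%(2*np.pi)-np.pi)
    print('MOVE cm',d.round(2),'turn',round(t,3))
E
python3 -c "
from h import *
go([.535,.109,.26],.115)"
```

```text
t 0.15 p [ 0.2374 -0.5233  0.2306] yawy -1.145 F [ 0.69  0.57 -0.61] M [-0.008 -0.065 -0.029] gap 1.003 q [-1.285  0.314  0.045  1.304 -0.     1.431] z [-4.0e-04  1.3e-03 -1.0e+00]
MOVE cm [ 53.22 -45.3   -2.87] turn -1.26
```

>>> apply_moves:
  increments: [8.5, 53.2, -45.3, -2.9, -1.26, 8.5, 53.2, -45.3, -2.9, -1.26, 8.5, 53.2, -45.3, -2.9, -1.26, 8.5, 53.2, -45.3, -2.9, -1.26, 8.5, 53.2, -45.3, -2.9, -1.26, 8.5, 53.2, -45.3, -2.9, -1.26, 8.5, 53.2, -45.3, -2.9, -1.26, 8.5, 53.2, -45.3, -2.9, -1.26, 8.5, 53.2, -45.3, -2.9, -1.26, 8.5, 53.2, -45.3, -2.9, -1.26, 8.5, 53.2, -45.3, -2.9, -1.26, 8.5, 53.2, -45.3, -2.9, -1.26, 8.5, 53.2, -45.3, -2.9, -1.26, 8.5, 53.2, -45.3, -2.9, -1.26, 8.5, 53.2, -45.3, -2.9, -1.26, 8.5, 53.2, -45.3, -2.9, -1.26, 8.5, 53.2, -45.3, -2.9, -1.26, 8.5, 53.2, -45.3, -2.9, -1.26]

```text
time_s: 1.95
ee_pos: [0.5343, 0.1077, 0.2604]
tcp_rot: [[-0.113, 0.994, -0.001], [0.994, 0.113, 0.001], [0.001, -0.001, -1.0]]
contact_force: [0.2, 0.7, -0.6]
finger_gap: 0.995
```

```bash
python3 -c "
from h import *
st(); snap('wrist','w1'); print(proj('w1',[.535,.109,.06]))"
```

```text
t 1.95 p [0.5343 0.1077 0.2604] yawy 0.113 F [ 0.15  0.7  -0.61] M [-0.001  0.013  0.023] gap 0.995 q [5.100e-02 2.490e-01 3.000e-02 1.353e+00 1.000e-03 1.509e+00] z [-8.0e-04  1.1e-03 -1.0e+00]
[325.02458792 177.34962194]
```

View pics/w1.png

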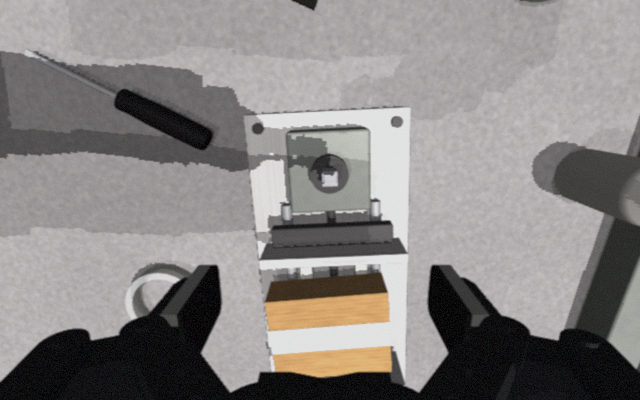

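```bash
python3 -c "
from h import *
crop('w1',280,120,380,215,8,'c3')"
```

```text
(no output)
```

View pics/c3.png

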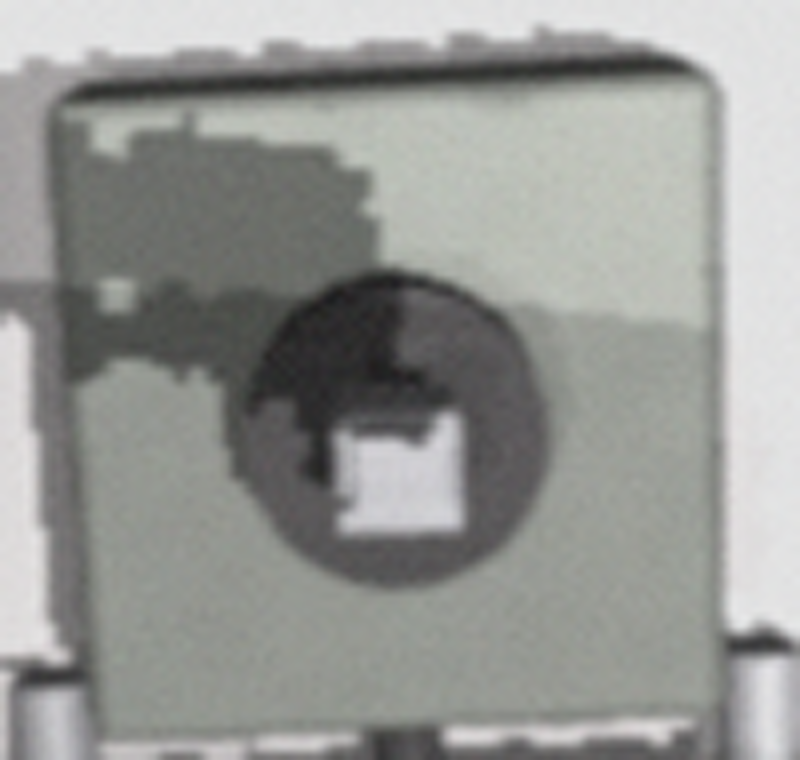

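```bash
python3 -c "
from h import *
f=lambda x,y:(280+x/8,120+y/8)
print('neck w',ray('w1',*f(395,428),.06),'shaft w',ray('w1',*f(400,473),.079),'top',ray('top0',270,185.9,.06))
def an(a,b,z): 
  d=ray('w1',*f(*b),z)-ray('w1',*f(*a),z); return np.degrees(np.arctan2(d[1],d[0])), np.linalg.norm(d)
print(an((338,534),(465,526),.079),an((460,410),(465,526),.079),an((338,432),(338,534),.079))
print('gearbox',an((110,738),(715,708),.05),an((60,105),(105,738),.05),an((718,120),(715,700),.05))
print('gc',ray('w1',*f(398,400),.05))
# bed corners
for p in [(246,115),(410,107)]: print(ray('w1',*p,.012))
"
```

```text
neck w [0.5388117  0.11330919 0.06      ] shaft w [0.5393111  0.11177506 0.079     ] top [0.53484667 0.10910188 0.06      ]
(np.float64(10.166476993413253), np.float64(0.014916413381169497)) (np.float64(-80.49213855667134), np.float64(0.013794380800431438)) (np.float64(-83.6193362627972), np.float64(0.0121493184638585))
gearbox (np.float64(9.440282739555492), np.float64(0.078910434521186)) (np.float64(-81.0564131950441), np.float64(0.08129129849016635)) (np.float64(-81.76319275356101), np.float64(0.07426275734149403))
gc [0.53913832 0.11496928 0.05      ]
[0.44452256 0.15704652 0.012     ]
[0.61738976 0.18493824 0.012     ]
```

```bash
python3 -c "
from h import *
go([.452,.361,.26],.115)"
```

```text
t 2.0 p [0.5344 0.1076 0.2605] yawy 0.1128 F [ 0.2  -0.23 -0.64] M [-0.04   0.022  0.015] gap 1.0 q [5.100e-02 2.490e-01 3.000e-02 1.353e+00 1.000e-03 1.509e+00] z [-5.0e-04  1.2e-03 -1.0e+00]
MOVE cm [26.1  -5.33  0.08] turn -0.002
```

>>> apply_moves:
  increments: [8.5, 26.1, -5.3, 0, 0, 8.5, 26.1, -5.3, 0, 0, 8.5, 26.1, -5.3, 0, 0, 8.5, 26.1, -5.3, 0, 0, 8.5, 26.1, -5.3, 0, 0, 8.5, 26.1, -5.3, 0, 0, 8.5, 26.1, -5.3, 0, 0, 8.5, 26.1, -5.3, 0, 0]

```text
time_s: 2.8
ee_pos: [0.4527, 0.3598, 0.2609]
tcp_rot: [[-0.112, 0.994, -0.0], [0.994, 0.112, 0.001], [0.001, -0.0, -1.0]]
contact_force: [0.2, -0.6, -0.1]
finger_gap: 0.996
```

```bash
python3 -c "
from h import *
st(); snap('wrist','w2'); print(proj('w2',[.452,.361,.084])); snap('side','s2')"
```

```text
t 2.8 p [0.4527 0.3598 0.2609] yawy 0.112 F [ 0.16 -0.62 -0.08] M [-0.017 -0.013  0.05 ] gap 0.996 q [5.330e-01 3.140e-01 1.190e-01 1.376e+00 1.000e-03 1.991e+00] z [-3.e-04  5.e-04 -1.e+00]
[323.47124509 182.44655046]
```

View pics/w2.png

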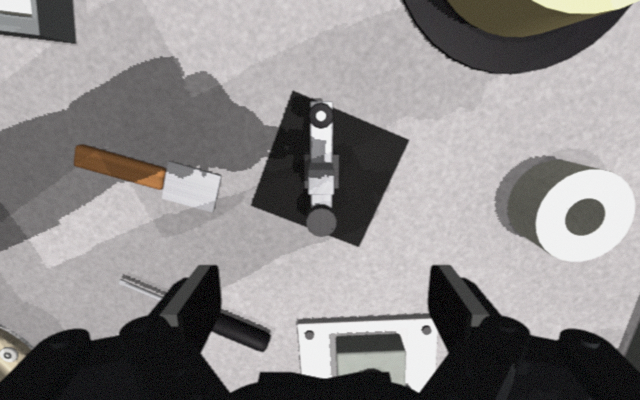

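```bash
python3 -c "
from h import *
crop('w2',280,90,360,245,5,'c4')"
```

```text
(no output)
```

View pics/c4.png

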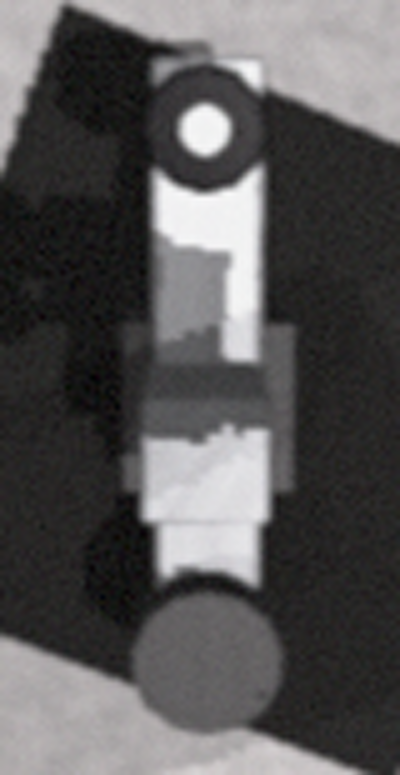

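```bash
python3 -c "
from h import *
f=lambda x,y:(280+x/5,90+y/5)
b=ray('w2',*f(206.5,461),.084);h=ray('w2',*f(206,128),.096);c=ray('w2',*f(207.5,660),.060)
print(b,h,c,np.degrees(np.arctan2(*(h-c)[1::-1])),np.linalg.norm((h-c)[:2]),(h*48+c*60)/108)
d=ray('w2',*f(270,522),.084)-ray('w2',*f(142,522),.084);print(d,np.degrees(np.arctan2(d[1],d[0])))
for p in [(293,92),(408,139),(360,246),(252,206)]: print(ray('w2',*p,.004))
"
```

```text
[0.4499849  0.36100778 0.084     ] [0.44343176 0.42064536 0.096     ] [0.45515206 0.31425336 0.06      ] 96.28644280626354 0.10703561561648468 [0.44994304 0.36153869 0.076     ]
[0.02368944 0.00265823 0.        ] 6.402460301328385
[0.41030441 0.43826228 0.004     ]
[0.54192612 0.40285742 0.004     ]
[0.50677223 0.26960232 0.004     ]
[0.37351207 0.30567258 0.004     ]
```

```bash
python3 -c "
from h import *
go([.4497,.3608,.047],.111)"
```

```text
t 2.9 p [0.4531 0.3593 0.261 ] yawy 0.1104 F [ 0.36  0.85 -0.04] M [0.017 0.001 0.023] gap 0.992 q [5.310e-01 3.140e-01 1.190e-01 1.376e+00 1.000e-03 1.992e+00] z [-3.e-04  8.e-04 -1.e+00]
MOVE cm [ 0.17 -0.32 21.4 ] turn -0.001
```

>>> apply_moves:
  increments: [8.5, 0.2, -0.3, 4, 0, 8.5, 0.2, -0.3, 8, 0, 8.5, 0.2, -0.3, 12, 0, 8.5, 0.2, -0.3, 15, 0, 8.5, 0.2, -0.3, 18, 0, 8.5, 0.2, -0.3, 20, 0, 8.5, 0.2, -0.3, 21, 0, 8.5, 0.2, -0.3, 21.3, 0, 8.5, 0.2, -0.3, 21.3, 0]

```text
time_s: 3.8
ee_pos: [0.4506, 0.3606, 0.0485]
tcp_rot: [[-0.109, 0.994, 0.0], [0.994, 0.109, 0.001], [0.001, 0.0, -1.0]]
contact_force: [0.3, -0.3, 0.3]
finger_gap: 0.996
```

```bash
python3 -c "
from h import *
st(); snap('wrist','w3'); snap('side','s3')
print(proj('w3',[.45,.361,.084]))
crop('s3',200,100,330,200,6,'c5')"
```

```text
t 3.8 p [0.4506 0.3606 0.0485] yawy 0.1091 F [ 0.32 -0.32  0.33] M [-0.005 -0.018  0.001] gap 0.996 q [ 5.350e-01  4.340e-01 -2.470e-01  8.890e-01  1.000e-03  1.997e+00] z [ 2.e-04  1.e-03 -1.e+00]
[322.66517162 318.51105419]
```

View pics/w3.png

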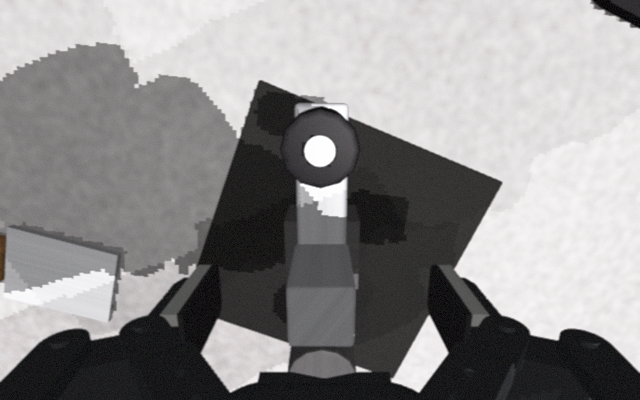

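View pics/s3.png

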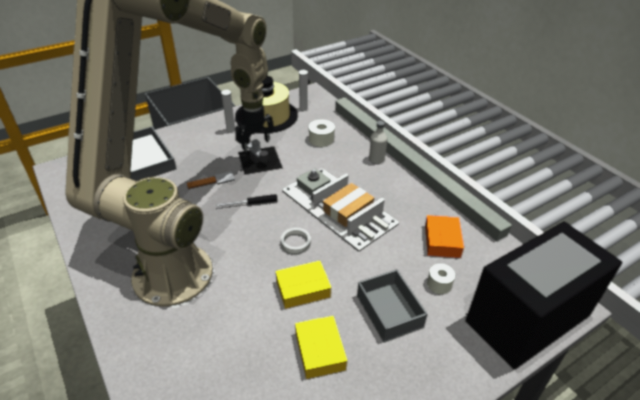

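>>> apply_moves:
  increments: [2.0, 0, 0, 0, 0, 2.0, 0, 0, 0, 0, 2.0, 0, 0, 0, 0, 2.0, 0, 0, 0, 0, 2.0, 0, 0, 0, 0, 2.0, 0, 0, 0, 0, 2.0, 0, 0, 0, 0, 2.0, 0, 0, 0, 0]
  grip_force: 60

```text
time_s: 4.7
ee_pos: [0.4509, 0.3614, 0.0495]
tcp_rot: [[-0.11, 0.994, 0.002], [0.994, 0.11, 0.002], [0.002, 0.002, -1.0]]
contact_force: [-1.7, 0.0, 3.7]
finger_gap: 0.273
```

```bash
python3 -c "
from h import *
st(); go([.45,.36,.25],.111)"
```

```text
t 4.7 p [0.4509 0.3614 0.0495] yawy 0.1099 F [-1.66  0.03  3.74] M [-0.108  0.276 -0.048] gap 0.273 q [ 5.360e-01  4.330e-01 -2.460e-01  8.900e-01  1.000e-03  1.997e+00] z [ 0.0016  0.0021 -1.    ]
t 4.7 p [0.4509 0.3614 0.0495] yawy 0.1099 F [-1.66  0.03  3.74] M [-0.108  0.276 -0.048] gap 0.273 q [ 5.360e-01  4.330e-01 -2.460e-01  8.900e-01  1.000e-03  1.997e+00] z [ 0.0016  0.0021 -1.    ]
MOVE cm [ -0.09  -0.07 -20.05] turn -0.001
```

>>> apply_moves:
  increments: [2.0, 0, 0, -1, 0, 2.0, 0, 0, -3, 0, 2.0, 0, 0, -6, 0, 2.0, 0, 0, -9, 0, 2.0, 0, 0, -12, 0, 2.0, 0, 0, -14, 0, 2.0, 0, 0, -15, 0, 2.0, 0, 0, -15, 0]

```text
time_s: 5.5
ee_pos: [0.4512, 0.3614, 0.2006]
tcp_rot: [[-0.11, 0.994, 0.003], [0.994, 0.11, 0.003], [0.003, 0.004, -1.0]]
contact_force: [-0.1, 0.1, -5.1]
finger_gap: 0.271
```

```bash
python3 -c "
from h import *
st(); go([.539,.1125,.17],.166); snap('wrist','w4');snap('side','s4');crop('s4',190,50,340,200,4,'c6')"
```

```text
t 5.5 p [0.4512 0.3614 0.2006] yawy 0.1099 F [-0.1   0.08 -5.1 ] M [-0.011 -0.035 -0.031] gap 0.271 q [ 5.360e-01  3.250e-01 -1.200e-02  1.229e+00  1.000e-03  1.997e+00] z [ 0.0033  0.003  -1.    ]
t 5.5 p [0.4512 0.3614 0.2006] yawy 0.1099 F [-0.1   0.08 -5.1 ] M [-0.011 -0.035 -0.031] gap 0.271 q [ 5.360e-01  3.250e-01 -1.200e-02  1.229e+00  1.000e-03  1.997e+00] z [ 0.0033  0.003  -1.    ]
MOVE cm [-25.71   5.99   3.01] turn -0.056
```

View pics/w4.png

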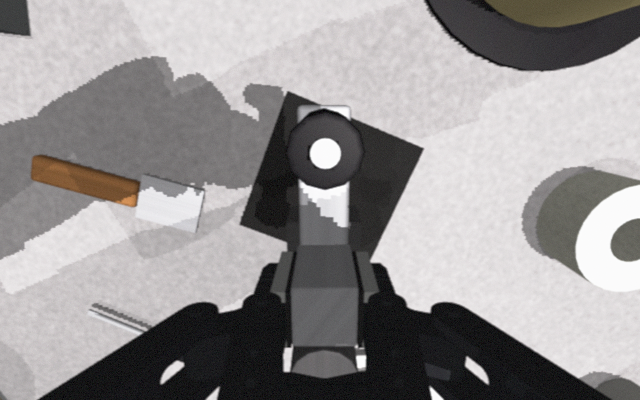

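View pics/c6.png

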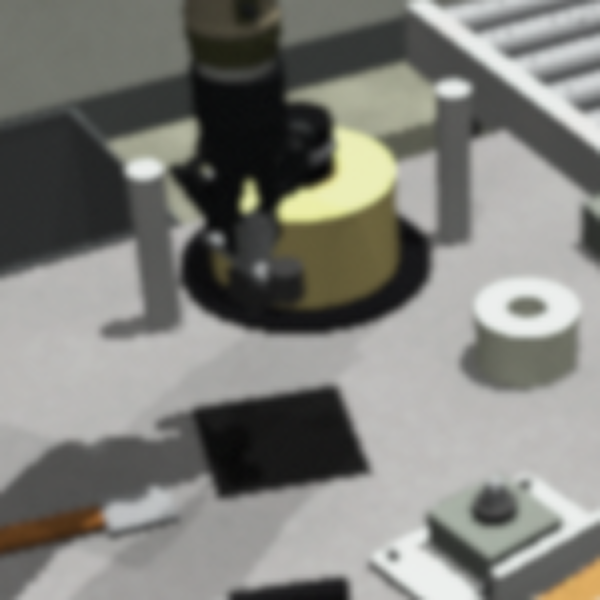

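```bash
python3 -c "
from h import *
s=sensors.sense();R=s['tcp_rot'];z=s['ee_pos'][2]
for p,dz in [((324.5,290),.0345),((324.5,347),.0345),((325,153),.0465)]:
  print(R.T@(ray('w4',*p,z+dz)-s['ee_pos']))
"
```

```text
[ 0.01011418  0.00114301 -0.03448872]
[-0.01334559  0.00114544 -0.0345146 ]
[ 0.05954044  0.00121686 -0.04643419]
```

```bash
python3 -c "
from h import *
go([.5395,.1127,.155],.166)"
```

```text
t 5.6 p [0.4501 0.3607 0.1983] yawy 0.1099 F [-0.28 -0.4  -3.85] M [ 0.021  0.072 -0.009] gap 0.272 q [ 5.360e-01  3.270e-01 -1.600e-02  1.228e+00  1.000e-03  1.997e+00] z [ 0.      0.0011 -1.    ]
MOVE cm [-25.64   6.16   4.3 ] turn -0.056
```

>>> apply_moves:
  increments: [2.0, -4, 1, 0, -0.01, 2.0, -8, 2, 0, -0.02, 2.0, -12, 2.9, 0, -0.03, 2.0, -16, 3.8, 0, -0.04, 2.0, -20, 4.8, 0, -0.05, 2.0, -23, 5.5, 1, -0.056, 2.0, -25, 6, 2, -0.056, 2.0, -25.6, 6.2, 3.5, -0.056, 2.0, -25.6, 6.2, 4.3, -0.056, 2.0, -25.6, 6.2, 4.3, -0.056, 2.0, -25.6, 6.2, 4.3, -0.056]

```text
time_s: 6.7
ee_pos: [0.5391, 0.1137, 0.1545]
tcp_rot: [[-0.166, 0.986, -0.002], [0.986, 0.166, 0.001], [0.001, -0.001, -1.0]]
contact_force: [0.5, 0.9, -4.0]
finger_gap: 0.277
```

```bash
python3 -c "
from h import *
st(); snap('wrist','w5');snap('side','s5');snap('top','t5');go([.5395,.1127,.155],.166);crop('s5',270,120,360,200,7,'c7');crop('t5',230,130,330,230,6,'c8')"
```

```text
t 6.7 p [0.5391 0.1137 0.1545] yawy 0.1668 F [ 0.54  0.91 -3.98] M [ 0.004  0.004 -0.017] gap 0.277 q [ 6.200e-02  3.020e-01 -1.600e-01  1.110e+00  1.000e-03  1.466e+00] z [-0.0016  0.0012 -1.    ]
t 6.85 p [0.54   0.1139 0.1557] yawy 0.1671 F [-0.02  0.09 -3.9 ] M [ 0.    -0.012  0.002] gap 0.272 q [ 6.200e-02  3.010e-01 -1.590e-01  1.110e+00  1.000e-03  1.465e+00] z [ 0.0011  0.0012 -1.    ]
MOVE cm [-0.11 -0.07  0.07] turn 0.001
```

View pics/w5.png

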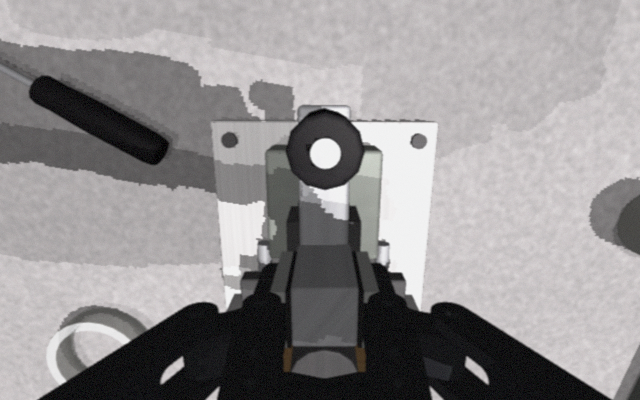

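View pics/c7.png

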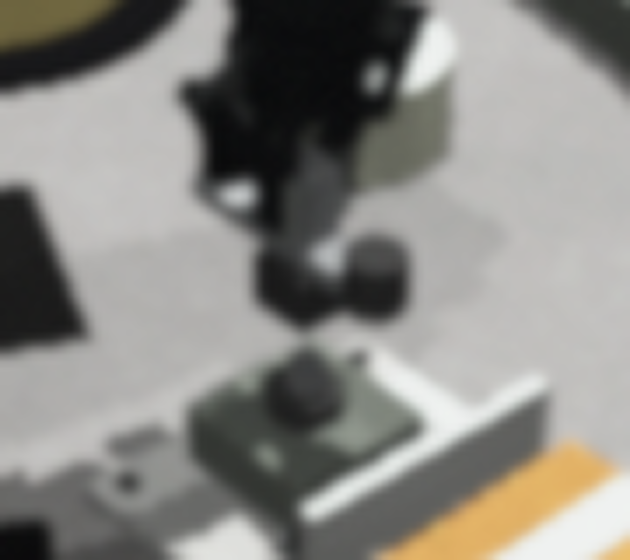

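>>> apply_moves:
  increments: [2.0, -0.1, -0.05, 0.7, 0, 2.0, -0.1, -0.05, 1.4, 0, 2.0, -0.1, -0.05, 2.1, 0, 2.0, -0.1, -0.05, 2.5, 0, 2.0, -0.1, -0.05, 2.7, 0, 2.0, -0.1, -0.05, 2.7, 0]

```text
time_s: 7.45
ee_pos: [0.5395, 0.1128, 0.1282]
tcp_rot: [[-0.166, 0.986, 0.0], [0.986, 0.166, 0.001], [0.001, 0.0, -1.0]]
contact_force: [-0.4, 0.4, -4.0]
finger_gap: 0.27
```

```bash
python3 -c "
from h import *
st()"
```

```text
t 7.45 p [0.5395 0.1128 0.1282] yawy 0.167 F [-0.39  0.45 -4.  ] M [ 0.016  0.01  -0.028] gap 0.27 q [ 6.000e-02  3.190e-01 -2.050e-01  1.047e+00  1.000e-03  1.464e+00] z [ 2.0e-04  1.2e-03 -1.0e+00]
```

>>> apply_moves:
  increments: [2.0, 0, 0, 0.1, 0, 2.0, 0, 0, 0.2, 0, 2.0, 0, 0, 0.3, 0, 2.0, 0, 0, 0.4, 0, 2.0, 0, 0, 0.5, 0, 2.0, 0, 0, 0.5, 0]

```text
time_s: 8.05
ee_pos: [0.5394, 0.1128, 0.123]
tcp_rot: [[-0.166, 0.986, 0.0], [0.986, 0.166, 0.001], [0.001, 0.0, -1.0]]
contact_force: [-0.2, 0.4, -4.4]
finger_gap: 0.277
```

```bash
python3 -c "
from h import *
st()"
```

```text
t 8.05 p [0.5394 0.1128 0.123 ] yawy 0.1669 F [-0.18  0.45 -4.37] M [0.046 0.036 0.009] gap 0.277 q [ 6.000e-02  3.230e-01 -2.130e-01  1.035e+00  1.000e-03  1.464e+00] z [ 0.      0.0012 -1.    ]
```

No contact at the shoulder height yet; continuing in small steps.

>>> apply_moves:
  increments: [2.0, 0, 0, 0.1, 0, 2.0, 0, 0, 0.2, 0, 2.0, 0, 0, 0.3, 0, 2.0, 0, 0, 0.4, 0, 2.0, 0, 0, 0.4, 0]

```text
time_s: 8.55
ee_pos: [0.5393, 0.1127, 0.1189]
tcp_rot: [[-0.166, 0.986, -0.0], [0.986, 0.166, 0.001], [0.001, -0.0, -1.0]]
contact_force: [-0.0, 0.5, -4.5]
finger_gap: 0.272
```

```bash
python3 -c "
from h import *
st()"
```

```text
t 8.55 p [0.5393 0.1127 0.1189] yawy 0.167 F [-0.04  0.49 -4.52] M [-0.032  0.033 -0.012] gap 0.272 q [ 6.000e-02  3.260e-01 -2.190e-01  1.026e+00  1.000e-03  1.464e+00] z [-2.0e-04  1.1e-03 -1.0e+00]
```

>>> apply_moves:
  increments: [2.0, 0, 0, 0.2, 0, 2.0, 0, 0, 0.4, 0, 2.0, 0, 0, 0.6, 0, 2.0, 0, 0, 0.8, 0, 2.0, 0, 0, 1.0, 0, 2.0, 0, 0, 1.1, 0, 2.0, 0, 0, 1.1, 0]

```text
time_s: 9.25
ee_pos: [0.5391, 0.1128, 0.1076]
tcp_rot: [[-0.166, 0.986, -0.001], [0.986, 0.166, 0.001], [0.001, -0.0, -1.0]]
contact_force: [-0.0, 0.1, -3.2]
finger_gap: 0.271
```

```bash
python3 -c "
from h import *
st()"
```

```text
t 9.25 p [0.5391 0.1128 0.1076] yawy 0.1669 F [-0.05  0.08 -3.22] M [ 0.006 -0.024 -0.035] gap 0.271 q [ 6.000e-02  3.350e-01 -2.360e-01  1.000e+00  1.000e-03  1.464e+00] z [-7.0e-04  1.1e-03 -1.0e+00]
```

>>> apply_moves:
  increments: [2.0, 0, 0, 0.1, 0, 2.0, 0, 0, 0.2, 0, 2.0, 0, 0, 0.25, 0, 2.0, 0, 0, 0.25, 0]

```text
time_s: 9.65
ee_pos: [0.5392, 0.1128, 0.1055]
tcp_rot: [[-0.166, 0.986, -0.0], [0.986, 0.166, 0.001], [0.001, -0.0, -1.0]]
contact_force: [-1.2, -1.3, 0.3]
finger_gap: 0.275
```

```bash
python3 -c "
from h import *
st()"
```

```text
t 9.65 p [0.5392 0.1128 0.1055] yawy 0.167 F [-1.17 -1.27  0.28] M [-0.037  0.259 -0.029] gap 0.275 q [ 6.000e-02  3.370e-01 -2.390e-01  9.950e-01  1.000e-03  1.464e+00] z [-3.0e-04  1.1e-03 -1.0e+00]
```

>>> apply_moves:
  increments: [2.0, 0, 0, 0.1, 0, 2.0, 0, 0, 0.1, 0, 2.0, 0, 0, 0.1, 0]

```text
time_s: 9.95
ee_pos: [0.5392, 0.1128, 0.1055]
tcp_rot: [[-0.166, 0.986, 0.0], [0.986, 0.166, 0.001], [0.001, 0.001, -1.0]]
contact_force: [-2.6, -0.1, 4.5]
finger_gap: 0.27
```

```bash
python3 -c "
from h import *
st(); snap('side','s6');crop('s6',270,120,360,200,7,'c9')"
```

```text
t 9.95 p [0.5392 0.1128 0.1055] yawy 0.1671 F [-2.56 -0.11  4.48] M [-0.04   0.709  0.018] gap 0.27 q [ 6.000e-02  3.360e-01 -2.400e-01  9.940e-01  1.000e-03  1.464e+00] z [ 4.0e-04  1.1e-03 -1.0e+00]
```

View pics/c9.png

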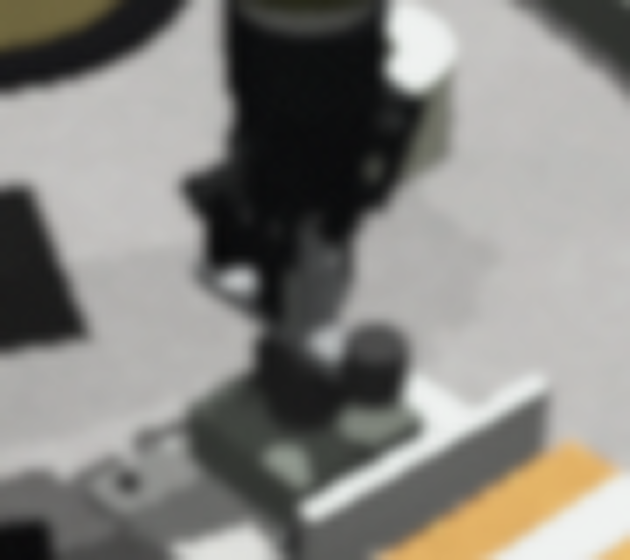

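>>> apply_moves:
  increments: [6, 0, 0, 0, 0, 6, 0, 0, 0, 0, 6, 0, 0, 0, 0, 6, 0, 0, 0, 0, 6, 0, 0, 0, 0, 6, 0, 0, -1, 0, 6, 0, 0, -3, 0, 6, 0, 0, -6, 0, 6, 0, 0, -9, 0, 6, 0, 0, -9, 0]

```text
time_s: 11.0
ee_pos: [0.5419, 0.1129, 0.2008]
tcp_rot: [[-0.166, 0.986, 0.009], [0.986, 0.166, 0.002], [0.0, 0.009, -1.0]]
contact_force: [0.2, -0.3, 0.3]
finger_gap: 0.704
```

```bash
python3 -c "
from h import *
st(); snap('wrist','w6');go([.5293,.1715,.195])"
```

```text
t 11.0 p [0.5419 0.1129 0.2008] yawy 0.1671 F [ 0.24 -0.31  0.3 ] M [ 0.041 -0.046  0.016] gap 0.704 q [ 6.000e-02  2.750e-01 -8.200e-02  1.205e+00  1.000e-03  1.463e+00] z [ 0.0088  0.0016 -1.    ]
t 11.05 p [0.5409 0.1128 0.1985] yawy 0.1671 F [-0.21  0.2   0.32] M [-0.005  0.042 -0.007] gap 0.703 q [ 6.000e-02  2.760e-01 -8.600e-02  1.203e+00  1.000e-03  1.463e+00] z [ 0.0059  0.0014 -1.    ]
MOVE cm [ 5.98 -0.17  0.35] turn 0
```

View pics/w6.png

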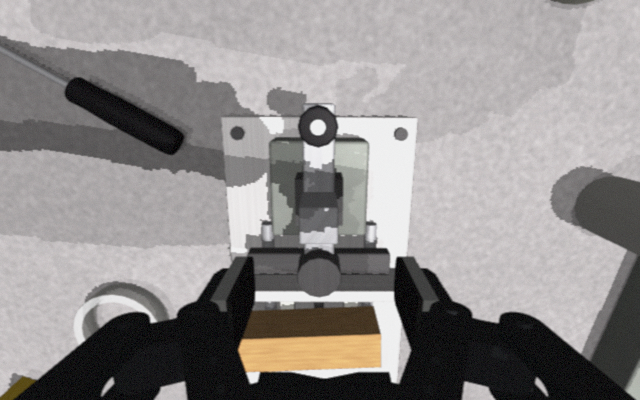

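>>> apply_moves:
  increments: [6, 3, -0.1, 0.3, 0, 6, 5.9, -0.15, 0.3, 0, 6, 5.95, -0.15, 0.3, 0, 6, 5.95, -0.15, 3, 0, 6, 5.95, -0.15, 6, 0, 6, 5.95, -0.15, 7.5, 0, 6, 5.95, -0.15, 8.2, 0, 6, 5.95, -0.15, 8.2, 0]

```text
time_s: 11.85
ee_pos: [0.5291, 0.1708, 0.1152]
tcp_rot: [[-0.166, 0.986, 0.003], [0.986, 0.166, 0.001], [0.0, 0.003, -1.0]]
contact_force: [-0.4, -0.0, -0.3]
finger_gap: 0.709
```

```bash
python3 -c "
from h import *
st(); snap('wrist','w7');go([.5293,.1715,.116])"
```

```text
t 11.85 p [0.5291 0.1708 0.1152] yawy 0.1668 F [-0.41 -0.03 -0.33] M [ 0.021 -0.056  0.013] gap 0.709 q [ 0.168  0.335 -0.215  1.017  0.     1.572] z [ 3.1e-03  8.0e-04 -1.0e+00]
t 11.9 p [0.5299 0.171  0.1163] yawy 0.1667 F [0.7  0.53 0.1 ] M [ 0.004  0.01  -0.026] gap 0.703 q [ 0.168  0.335 -0.214  1.017  0.     1.572] z [ 0.0051  0.0011 -1.    ]
MOVE cm [ 0.06 -0.05  0.03] turn 0
```

View pics/w7.png

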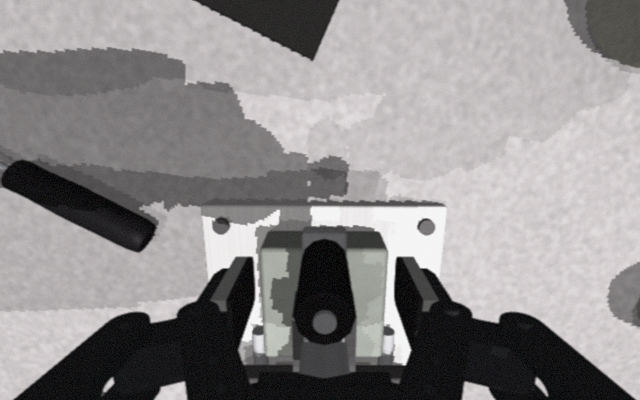

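>>> apply_moves:
  increments: [2.0, 0, 0, 0, 0, 2.0, 0, 0, 0, 0, 2.0, 0, 0, 0, 0, 2.0, 0, 0, 0, 0, 2.0, 0, 0, 0, 0, 2.0, 0, 0, 0, 0, 2.0, 0, 0, 0, 0]
  grip_force: 40

```text
time_s: 12.6
ee_pos: [0.5305, 0.1713, 0.1171]
tcp_rot: [[-0.166, 0.986, 0.007], [0.986, 0.166, 0.002], [0.001, 0.007, -1.0]]
contact_force: [-0.9, 1.0, 5.1]
finger_gap: 0.242
```

```bash
python3 -c "
from h import *
s=st()
p=s['ee_pos'][:2]; R=s['tcp_rot']
C=np.array([.5392,.1128]); v=p-C; print(np.linalg.norm(v),np.degrees(np.arctan2(v[1],v[0])))"
```

```text
t 12.6 p [0.5305 0.1713 0.1171] yawy 0.167 F [-0.93  1.03  5.06] M [ 0.112  0.08  -0.008] gap 0.242 q [ 1.680e-01  3.340e-01 -2.130e-01  1.017e+00  1.000e-03  1.572e+00] z [ 0.0067  0.0018 -1.    ]
0.05917066115567513 98.48173610618623
```

>>> apply_moves:
  increments: [2.0, -0.01, 0.3, -0.05, 0, 2.0, -0.07, 0.9, -0.05, 0, 2.0, -0.27, 1.77, -0.05, 0, 2.0, -0.6, 2.61, -0.05, 0, 2.0, -1.05, 3.39, -0.05, 0, 2.0, -1.61, 4.09, -0.05, 0, 2.0, -2.27, 4.7, -0.05, 0, 2.0, -2.76, 5.05, -0.05, 0, 2.0, -2.76, 5.05, -0.05, 0]

```text
time_s: 13.5
ee_pos: [0.5842, 0.1514, 0.117]
tcp_rot: [[-0.165, 0.986, 0.003], [0.986, 0.165, 0.001], [0.001, 0.003, -1.0]]
contact_force: [-4.5, -2.8, 2.6]
finger_gap: 0.244
```

```bash
cat >> h.py <<'E'
C=np.array([.5392,.1123])
def cr():
    s=st(); v=s['ee_pos'][:2]-C; r=np.linalg.norm(v); u=v/r; t=np.array([u[1],-u[0]]); F=s['contact_force'][:2]
    a=np.arctan2(v[1],v[0]); y=np.arctan2(s['tcp_rot'][1,1],s['tcp_rot'][0,1])
    print('r',r.round(4),'phi(cw)',round(((np.pi/2+.167-a)%(2*np.pi)),3),'Ftan(cw)',(F@t).round(2),'Frad',(F@u).round(2))
    return s
def circ(phis,phi0,r=6.0,z=0.0):
    out=[]
    for p in phis: out.append((round(r*(np.cos(p)-np.cos(phi0)),2),round(r*(np.sin(p)-np.sin(phi0)),2)))
    print(out)
E
python3 -c "
from h import *
cr()"
```

```text
t 13.5 p [0.5842 0.1514 0.117 ] yawy 0.1659 F [-4.5  -2.79  2.57] M [-0.672  1.184 -0.005] gap 0.244 q [ 1.200e-01  4.200e-01 -8.400e-02  1.064e+00  1.000e-03  1.525e+00] z [ 0.003  0.001 -1.   ]
r 0.0597 phi(cw) 1.022 Ftan(cw) -0.85 Frad -5.23
```

```bash
python3 -c "
from h import *
circ([1.07,1.2,1.35,1.5,1.65,1.8,1.95,2.1,2.25,2.4,2.55,2.7,2.85,3.0,3.1,3.2],1.02)"
```

```text
[(np.float64(-0.26), np.float64(0.15)), (np.float64(-0.97), np.float64(0.48)), (np.float64(-1.83), np.float64(0.74)), (np.float64(-2.72), np.float64(0.87)), (np.float64(-3.61), np.float64(0.87)), (np.float64(-4.5), np.float64(0.73)), (np.float64(-5.36), np.float64(0.46)), (np.float64(-6.17), np.float64(0.07)), (np.float64(-6.91), np.float64(-0.44)), (np.float64(-7.56), np.float64(-1.06)), (np.float64(-8.12), np.float64(-1.77)), (np.float64(-8.56), np.float64(-2.55)), (np.float64(-8.89), np.float64(-3.39)), (np.float64(-9.08), np.float64(-4.27)), (np.float64(-9.14), np.float64(-4.86)), (np.float64(-9.13), np.float64(-5.46))]
```

>>> apply_moves:
  increments: [2.0, -0.26, 0.15, 0, 0, 2.0, -0.97, 0.48, 0, 0, 2.0, -1.83, 0.74, 0, 0, 2.0, -2.72, 0.87, 0, 0, 2.0, -3.61, 0.87, 0, 0, 2.0, -4.5, 0.73, 0, 0, 2.0, -5.36, 0.46, 0, 0, 2.0, -6.17, 0.07, 0, 0, 2.0, -6.91, -0.44, 0, 0, 2.0, -7.56, -1.06, 0, 0, 2.0, -8.12, -1.77, 0, 0, 2.0, -8.56, -2.55, 0, 0, 2.0, -8.89, -3.39, 0, 0, 2.0, -9.08, -4.27, 0, 0, 2.0, -9.14, -4.86, 0, 0, 2.0, -9.13, -5.46, 0, 0, 2.0, -9.13, -5.46, 0, 0]

```text
time_s: 15.2
ee_pos: [0.5448, 0.0514, 0.1173]
tcp_rot: [[-0.165, 0.986, 0.003], [0.986, 0.165, -0.001], [-0.002, 0.003, -1.0]]
contact_force: [2.3, -3.3, 6.9]
finger_gap: 0.249
```

```bash
python3 -c "
from h import *
cr(); snap('top','t8'); crop('t8',240,135,380,225,5.5,'c10'); snap('side','s8'); crop('s8',270,140,410,250,5.5,'c11')"
```

```text
t 15.2 p [0.5448 0.0514 0.1173] yawy 0.1654 F [ 2.33 -3.28  6.93] M [-0.763 -0.357 -0.011] gap 0.249 q [-5.200e-02  3.180e-01 -2.350e-01  1.015e+00 -1.000e-03  1.353e+00] z [ 0.0034 -0.0012 -1.    ]
r 0.0612 phi(cw) 3.216 Ftan(cw) -2.01 Frad 3.48
```

View pics/c10.png

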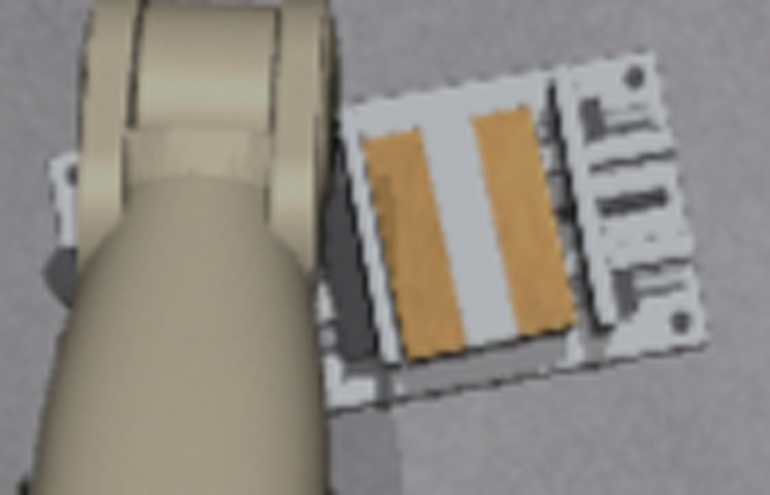

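View pics/c11.png

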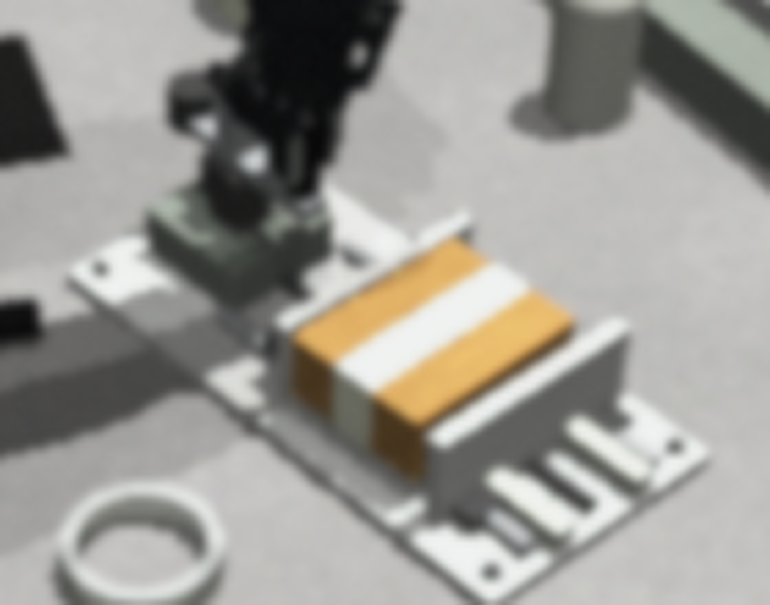

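```bash
sed -i 's/^C=np.array.*/C=np.array([.5393,.1110])/' h.py; python3 -c "
from h import *
s=cr(); 
circ([3.3,3.4,3.5,3.6,3.7,3.75],3.22)"
```

```text
t 15.3 p [0.5449 0.0514 0.1173] yawy 0.1654 F [ 0.98 -4.82  7.12] M [-0.805 -0.251  0.009] gap 0.246 q [-5.200e-02  3.190e-01 -2.340e-01  1.015e+00 -1.000e-03  1.353e+00] z [ 0.0029 -0.0014 -1.    ]
r 0.0599 phi(cw) 3.214 Ftan(cw) -0.53 Frad 4.89
[(np.float64(0.06), np.float64(-0.48)), (np.float64(0.18), np.float64(-1.06)), (np.float64(0.36), np.float64(-1.63)), (np.float64(0.6), np.float64(-2.19)), (np.float64(0.89), np.float64(-2.71)), (np.float64(1.06), np.float64(-2.96))]
```

>>> apply_moves:
  increments: [2.0, 0.02, -0.48, -0.05, 0, 2.0, 0.14, -1.06, -0.05, 0, 2.0, 0.32, -1.63, -0.05, 0, 2.0, 0.57, -2.19, -0.05, 0, 2.0, 0.87, -2.71, -0.05, 0, 2.0, 1.04, -2.96, -0.05, 0]

```text
time_s: 15.9
ee_pos: [0.5131, 0.0569, 0.1175]
tcp_rot: [[-0.165, 0.986, 0.002], [0.986, 0.165, -0.002], [-0.002, 0.002, -1.0]]
contact_force: [2.7, -0.2, 1.0]
finger_gap: 0.246
```

```bash
python3 -c "
from h import *
s=cr(); 
circ([3.8,3.85,3.9,3.95,4.0],3.75)"
```

```text
t 15.9 p [0.5131 0.0569 0.1175] yawy 0.1656 F [ 2.66 -0.22  1.05] M [-0.16  -0.636 -0.041] gap 0.246 q [-0.044  0.263 -0.31   0.995 -0.002  1.361] z [ 0.0021 -0.0018 -1.    ]
r 0.0601 phi(cw) 3.76 Ftan(cw) -2.49 Frad -0.96
[(np.float64(0.18), np.float64(-0.24)), (np.float64(0.37), np.float64(-0.47)), (np.float64(0.57), np.float64(-0.7)), (np.float64(0.78), np.float64(-0.91)), (np.float64(1.0), np.float64(-1.11))]
```

>>> apply_moves:
  increments: [2.0, 0.18, -0.24, 0, 0, 2.0, 0.37, -0.47, 0, 0, 2.0, 0.57, -0.7, 0, 0, 2.0, 0.78, -0.91, 0, 0, 2.0, 1.0, -1.11, 0, 0]

```text
time_s: 16.4
ee_pos: [0.5003, 0.065, 0.1175]
tcp_rot: [[-0.165, 0.986, 0.002], [0.986, 0.165, -0.002], [-0.002, 0.002, -1.0]]
contact_force: [2.4, -1.9, 1.8]
finger_gap: 0.243
```

```bash
python3 -c "
from h import *
s=cr(); snap('top','t9'); crop('t9',270,135,380,215,6,'c12')
circ([4.05,4.1,4.15,4.2],4.0)"
```

```text
t 16.4 p [0.5003 0.065  0.1175] yawy 0.1655 F [ 2.38 -1.85  1.78] M [-0.237 -0.785 -0.002] gap 0.243 q [-0.029  0.242 -0.339  0.987 -0.002  1.376] z [ 0.0022 -0.0019 -1.    ]
r 0.0603 phi(cw) 4.011 Ftan(cw) -3.02 Frad -0.13
[(np.float64(0.23), np.float64(-0.19)), (np.float64(0.47), np.float64(-0.37)), (np.float64(0.72), np.float64(-0.54)), (np.float64(0.98), np.float64(-0.69))]
```

View pics/c12.png

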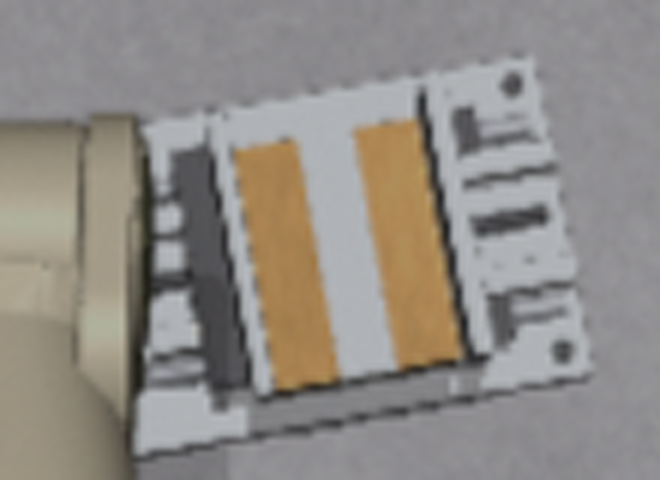

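>>> apply_moves:
  increments: [2.0, 0.23, -0.19, 0, 0, 2.0, 0.47, -0.37, 0, 0, 2.0, 0.72, -0.54, 0, 0]

```text
time_s: 16.75
ee_pos: [0.4934, 0.0717, 0.1175]
tcp_rot: [[-0.165, 0.986, 0.002], [0.986, 0.165, -0.001], [-0.002, 0.002, -1.0]]
contact_force: [3.9, -0.9, 0.6]
finger_gap: 0.246
```

```bash
python3 -c "
from h import *
s=cr(); 
circ([4.18,4.21,4.24,4.27],4.15)"
```

```text
t 16.75 p [0.4934 0.0717 0.1175] yawy 0.1657 F [ 3.89 -0.91  0.62] M [-0.151 -0.968 -0.053] gap 0.246 q [-1.600e-02  2.320e-01 -3.530e-01  9.840e-01 -1.000e-03  1.389e+00] z [ 0.002  -0.0014 -1.    ]
r 0.0604 phi(cw) 4.172 Ftan(cw) -3.22 Frad -2.36
[(np.float64(0.15), np.float64(-0.09)), (np.float64(0.31), np.float64(-0.18)), (np.float64(0.47), np.float64(-0.27)), (np.float64(0.63), np.float64(-0.35))]
```

>>> apply_moves:
  increments: [2.0, 0.15, -0.09, 0, 0, 2.0, 0.31, -0.18, 0, 0, 2.0, 0.47, -0.27, 0, 0]

```text
time_s: 17.05
ee_pos: [0.49, 0.076, 0.1175]
tcp_rot: [[-0.165, 0.986, 0.002], [0.986, 0.165, -0.001], [-0.002, 0.002, -1.0]]
contact_force: [3.0, -1.4, 0.8]
finger_gap: 0.243
```

```bash
python3 -c "
from h import *
s=cr(); 
circ([4.29,4.32,4.35,4.38],4.26)"
```

```text
t 17.05 p [0.49   0.076  0.1175] yawy 0.1658 F [ 3.02 -1.43  0.83] M [-0.191 -0.988 -0.04 ] gap 0.243 q [-7.000e-03  2.270e-01 -3.600e-01  9.820e-01 -1.000e-03  1.398e+00] z [ 0.0023 -0.0015 -1.    ]
r 0.0604 phi(cw) 4.262 Ftan(cw) -2.92 Frad -1.64
[(np.float64(0.16), np.float64(-0.08)), (np.float64(0.33), np.float64(-0.15)), (np.float64(0.5), np.float64(-0.21)), (np.float64(0.66), np.float64(-0.28))]
```

>>> apply_moves:
  increments: [2.0, 0.16, -0.08, 0, 0, 2.0, 0.33, -0.15, 0, 0, 2.0, 0.5, -0.21, 0, 0]

```text
time_s: 17.35
ee_pos: [0.487, 0.0806, 0.1175]
tcp_rot: [[-0.165, 0.986, 0.002], [0.986, 0.165, -0.002], [-0.002, 0.002, -1.0]]
contact_force: [3.6, -1.6, 1.0]
finger_gap: 0.246
```

```bash
python3 -c "
from h import *
s=cr(); snap('top','t10'); crop('t10',270,135,380,215,6,'c13');cr()
circ([4.38,4.41,4.44],4.35)"
```

```text
t 17.35 p [0.487  0.0806 0.1175] yawy 0.1657 F [ 3.61 -1.56  1.  ] M [-0.381 -0.849  0.005] gap 0.246 q [ 0.002  0.223 -0.365  0.981 -0.002  1.407] z [ 0.0023 -0.0018 -1.    ]
r 0.0605 phi(cw) 4.352 Ftan(cw) -3.16 Frad -2.34
t 17.4 p [0.4868 0.0808 0.1174] yawy 0.1659 F [ 3.03 -1.51  0.9 ] M [-0.308 -0.911  0.021] gap 0.247 q [ 3.000e-03  2.230e-01 -3.650e-01  9.810e-01 -1.000e-03  1.408e+00] z [ 0.0021 -0.0015 -1.    ]
r 0.0605 phi(cw) 4.357 Ftan(cw) -2.82 Frad -1.87
[(np.float64(0.17), np.float64(-0.06)), (np.float64(0.34), np.float64(-0.12)), (np.float64(0.51), np.float64(-0.17))]
```

View pics/c13.png

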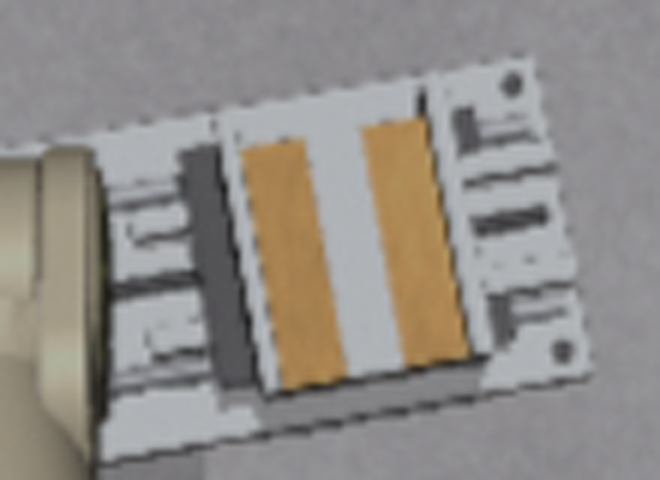

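>>> apply_moves:
  increments: [2.0, 0.16, -0.04, 0, 0, 2.0, 0.33, -0.1, 0, 0]

```text
time_s: 17.6
ee_pos: [0.4852, 0.0839, 0.1175]
tcp_rot: [[-0.165, 0.986, 0.002], [0.986, 0.165, -0.002], [-0.002, 0.002, -1.0]]
contact_force: [2.6, -1.8, 1.2]
finger_gap: 0.247
```

```bash
python3 -c "
from h import *
s=cr(); circ([4.44,4.47,4.5],4.41)"
```

```text
t 17.6 p [0.4852 0.0839 0.1175] yawy 0.1658 F [ 2.64 -1.83  1.17] M [-0.421 -0.801  0.017] gap 0.247 q [ 0.009  0.221 -0.367  0.981 -0.002  1.414] z [ 0.002  -0.0017 -1.    ]
r 0.0605 phi(cw) 4.415 Ftan(cw) -2.82 Frad -1.54
[(np.float64(0.17), np.float64(-0.05)), (np.float64(0.35), np.float64(-0.1)), (np.float64(0.52), np.float64(-0.14))]
```

>>> apply_moves:
  increments: [2.0, 0.17, -0.05, 0, 0, 2.0, 0.35, -0.1, 0, 0]

```text
time_s: 17.8
ee_pos: [0.4836, 0.0873, 0.1175]
tcp_rot: [[-0.165, 0.986, 0.002], [0.986, 0.165, -0.002], [-0.002, 0.002, -1.0]]
contact_force: [3.9, -1.4, 0.5]
finger_gap: 0.245
```

```bash
python3 -c "
from h import *
s=cr(); circ([4.5,4.53,4.56],4.47)"
```

```text
t 17.8 p [0.4836 0.0873 0.1175] yawy 0.1657 F [ 3.91 -1.42  0.53] M [-0.43  -0.878  0.008] gap 0.245 q [ 0.016  0.219 -0.37   0.98  -0.002  1.421] z [ 0.0021 -0.0019 -1.    ]
r 0.0605 phi(cw) 4.477 Ftan(cw) -2.83 Frad -3.04
[(np.float64(0.18), np.float64(-0.04)), (np.float64(0.35), np.float64(-0.08)), (np.float64(0.53), np.float64(-0.11))]
```

>>> apply_moves:
  increments: [2.0, 0.17, -0.01, 0, 0, 2.0, 0.34, -0.05, 0, 0]

```text
time_s: 18.0
ee_pos: [0.4827, 0.0899, 0.1176]
tcp_rot: [[-0.165, 0.986, 0.002], [0.986, 0.165, -0.004], [-0.004, 0.002, -1.0]]
contact_force: [3.0, -6.0, 1.6]
finger_gap: 0.248
```

```bash
python3 -c "
from h import *
s=cr(); circ([4.56,4.59,4.61],4.53)"
```

```text
t 18.0 p [0.4827 0.0899 0.1176] yawy 0.1653 F [ 2.98 -6.03  1.64] M [-1.369 -0.909  0.015] gap 0.248 q [ 0.023  0.218 -0.371  0.98  -0.004  1.428] z [ 0.0024 -0.0039 -1.    ]
r 0.0604 phi(cw) 4.523 Ftan(cw) -6.69 Frad -0.69
[(np.float64(0.18), np.float64(-0.03)), (np.float64(0.36), np.float64(-0.05)), (np.float64(0.48), np.float64(-0.07))]
```

```bash
python3 -c "
from h import *
snap('top','t11');cr();snap('side','s11');cr(); crop('t11',270,135,380,215,6,'c14')"
```

```text
t 18.05 p [0.4827 0.09   0.1176] yawy 0.1653 F [ 3.82 -5.32  2.07] M [-1.2   -0.874  0.065] gap 0.246 q [ 0.023  0.218 -0.371  0.98  -0.004  1.429] z [ 0.0025 -0.004  -1.    ]
r 0.0604 phi(cw) 4.524 Ftan(cw) -6.32 Frad -1.73
t 18.1 p [0.4827 0.0899 0.1176] yawy 0.1654 F [ 3.64 -6.09  1.65] M [-1.159 -0.849 -0.072] gap 0.247 q [ 0.023  0.218 -0.371  0.98  -0.004  1.428] z [ 0.0024 -0.004  -1.    ]
r 0.0604 phi(cw) 4.522 Ftan(cw) -6.97 Frad -1.28
```

View pics/c14.png

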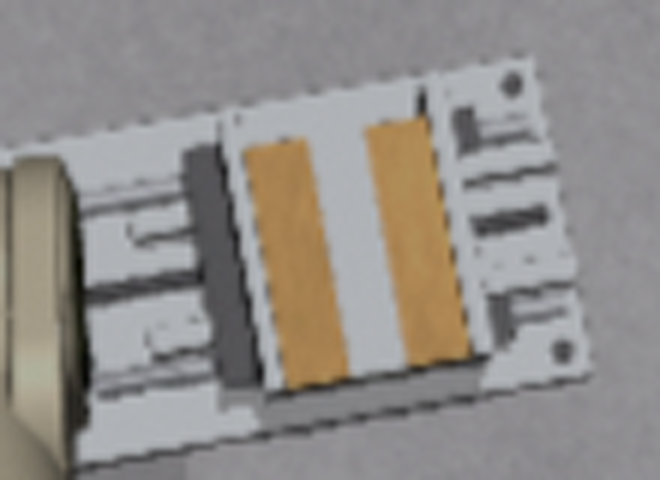

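>>> apply_moves:
  increments: [4, 0, 0, 0, 0, 4, 0, 0, 0, 0, 4, 0, 0, 0, 0, 4, 0, 0, 0, 0, 4, 0, 0, -1, 0, 4, 0, 0, -3, 0, 4, 0, 0, -6, 0, 4, 0, 0, -8, 0, 4, 0, 0, -8, 0]

```text
time_s: 19.0
ee_pos: [0.4845, 0.0904, 0.2012]
tcp_rot: [[-0.165, 0.986, 0.008], [0.986, 0.165, -0.004], [-0.005, 0.008, -1.0]]
contact_force: [0.2, 0.2, -0.3]
finger_gap: 0.466
```

```bash
python3 -c "
from h import *
cr(); snap('wrist','w12');snap('top','t12')"
```

```text
t 19.0 p [0.4845 0.0904 0.2012] yawy 0.1656 F [ 0.22  0.16 -0.32] M [ 0.057  0.009 -0.002] gap 0.466 q [ 0.024  0.16  -0.227  1.175 -0.004  1.429] z [ 0.0085 -0.0037 -1.    ]
r 0.0586 phi(cw) 4.52 Ftan(cw) 0.07 Frad -0.26
```

View pics/w12.png

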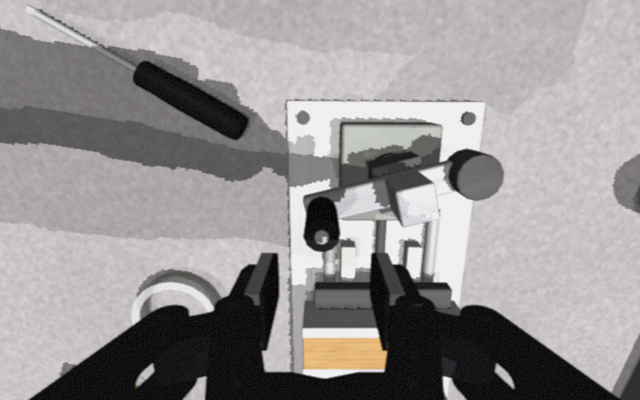

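```bash
python3 -c "
from h import *
crop('w12',290,135,510,260,3.6,'c15'); crop('t12',240,135,380,225,5.5,'c16')"
```

```text
(no output)
```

View pics/c15.png

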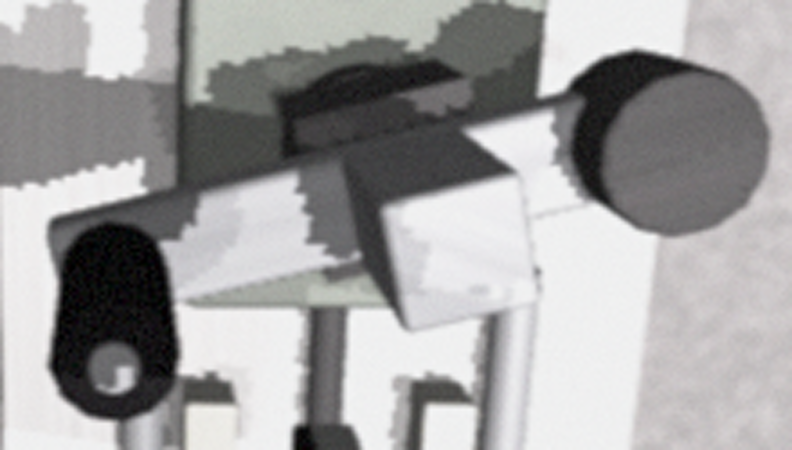

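View pics/c16.png

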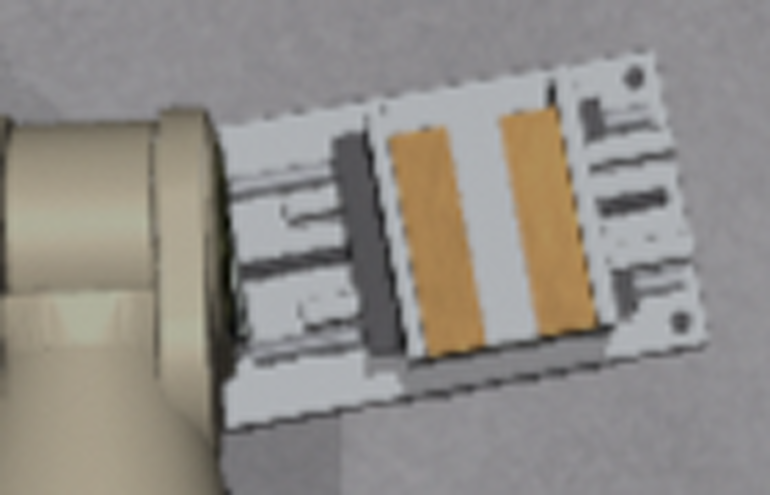

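```bash
python3 -c "
from h import *
f=lambda x,y:(290+x/3.6,135+y/3.6)
b=ray('w12',*f(462,252),.14);h=ray('w12',*f(115,367),.152);c=ray('w12',*f(686,150),.116)
print(b,h,c,np.arctan2(*(h-c)[1::-1]),np.linalg.norm((h-c)[:2]),(h*48+c*60)/108)
go([.5393,.1115,.20],1.930)"
```

```text
[0.53870256 0.11241803 0.14      ] [0.48412996 0.08750764 0.152     ] [0.58240629 0.13202206 0.116     ] -2.716286846232646 0.10788776911844693 [0.53872792 0.11223787 0.132     ]
t 19.1 p [0.4827 0.0903 0.198 ] yawy 0.1654 F [-0.57 -0.21 -0.91] M [-0.041  0.055  0.015] gap 0.465 q [ 0.024  0.162 -0.232  1.173 -0.004  1.429] z [ 0.0036 -0.0039 -1.    ]
MOVE cm [ 1.16  5.93 -0.18] turn -1.765
```

```bash
python3 -c "
from h import *
def g(f): return cv2.cvtColor(cv2.imread('pics/'+f+'.png'),cv2.COLOR_BGR2GRAY).astype(np.float32)
# guide strip & carton strip & fence registration along rotated rows
for a,b in [('t9','t10'),('t10','t11'),('t11','t12')]:
  for nm,(u0,v0,u1,v1) in dict(guide=(297,150,322,204),carton=(322,165,348,190),fence=(350,150,366,190)).items():
    A,B=g(a)[v0:v1,u0:u1],g(b)[v0:v1,u0:u1]
    w=cv2.createHanningWindow((u1-u0,v1-v0),cv2.CV_32F); print(a,b,nm,np.round(cv2.phaseCorrelate(A,B,w),3)) if 0 else print(a,b,nm,cv2.phaseCorrelate(A,B,w))
"
```

```text
t9 t10 guide ((1.419100533380938, -0.45677707193880224), 1.068583316096553)
t9 t10 carton ((0.845924900420405, 0.32797295897252177), 0.9814666829285799)
t9 t10 fence ((-0.0292897449150491, -0.04608088044911085), 1.0162133406847715)
t10 t11 guide ((0.9945867987748898, -0.08789333011297984), 0.8780708920514142)
t10 t11 carton ((0.9559752968959891, 0.4068371409857878), 1.0174844148423936)
t10 t11 fence ((0.04682136625087008, 0.02458662980955495), 1.0011119849979877)
t11 t12 guide ((0.49334073385234767, 0.009489376270011007), 1.00055295114164)
t11 t12 carton ((0.6406043308827272, 0.5686914240856922), 0.9475683777420609)
t11 t12 fence ((-0.030944142809531172, -0.008593651116136414), 1.0032129414379596)
```

```bash
python3 -c "
from h import *
# sample along station -y axis at z=.076, rectified
yaw=np.radians(9.4); ex=np.array([np.cos(yaw),np.sin(yaw)]);ey=np.array([-np.sin(yaw),np.cos(yaw)])
O=np.array([.5365,.1091])-.13*ey  # station origin approx in top frame
def prof(f):
  im=cv2.imread('pics/'+f+'.png').astype(np.float32)
  ys=np.arange(.1,-.15,-.0005); xs=np.arange(.0,.045,.001)
  m=np.zeros((len(xs),len(ys),2),np.float32)
  for i,x in enumerate(xs):
    for j,y in enumerate(ys):
      p=O+x*ex+y*ey; m[i,j]=proj(f,[p[0],p[1],.076])
  return ys,cv2.remap(im,m,None,cv2.INTER_CUBIC).mean(0)
P={f:prof(f) for f in ['top0','t8','t9','t10','t11','t12']}
for f,(ys,p) in P.items():
  sat=p[:,2]-p[:,0]  # orange
  s=(sat>55).astype(int); d=np.where(np.diff(s)!=0)[0]
  e=[]
  for k in d:
    e.append(round(float(ys[k]+(55-sat[k])/(sat[k+1]-sat[k])*(ys[k+1]-ys[k]))*1000,1))
  gr=p.mean(1); dark=gr<115
  d2=np.where(np.diff(dark.astype(int))!=0)[0]
  print(f,'orange',e,'dark',[round(ys[k]*1000,1) for k in d2])
"
```

```text
top0 orange [5.4, -28.1, -60.1, -93.1] dark [np.float64(73.5), np.float64(51.0), np.float64(11.0), np.float64(5.0), np.float64(-101.0), np.float64(-109.5)]
t8 orange [3.3, -29.4, -61.5, -94.2] dark [np.float64(40.0), np.float64(15.5), np.float64(5.5), np.float64(-5.0), np.float64(-100.0), np.float64(-109.5)]
t9 orange [-5.3, -37.8, -69.9, -103.1] dark [np.float64(54.5), np.float64(42.5), np.float64(30.5), np.float64(6.5), np.float64(-102.5), np.float64(-109.5)]
t10 orange [-9.4, -41.9, -73.9, -107.1] dark [np.float64(78.5), np.float64(67.0), np.float64(26.5), np.float64(2.0), np.float64(-106.0), np.float64(-109.0)]
t11 orange [-11.1, -43.6, -75.6, -108.4] dark [np.float64(93.0), np.float64(82.0), np.float64(25.0), np.float64(0.5)]
t12 orange [-11.1, -43.6, -75.6, -108.4] dark [np.float64(86.5), np.float64(25.0), np.float64(0.5)]
```

>>> apply_moves:
  increments: [6, 1.2, 5.9, -0.3, -0.15, 6, 1.2, 5.9, -0.3, -0.3, 6, 1.2, 5.9, -0.3, -0.45, 6, 1.2, 5.9, -0.3, -0.6, 6, 1.2, 5.9, -0.3, -0.75, 6, 1.2, 5.9, -0.3, -0.9, 6, 1.2, 5.9, -0.3, -1.05, 6, 1.2, 5.9, -0.3, -1.2, 6, 1.2, 5.9, -0.3, -1.35, 6, 1.2, 5.9, -0.3, -1.5, 6, 1.2, 5.9, -0.3, -1.65, 6, 1.2, 5.9, -0.3, -1.8, 6, 1.2, 5.9, -0.3, -1.8, 6, 1.2, 5.9, -0.3, -1.8]

```text
time_s: 20.5
ee_pos: [0.5383, 0.1118, 0.2001]
tcp_rot: [[-0.925, -0.381, 0.002], [-0.381, 0.925, -0.004], [0.0, -0.004, -1.0]]
contact_force: [0.3, 0.6, -0.6]
finger_gap: 0.702
```

```bash
python3 -c "
from h import *
st(); snap('wrist','w13'); crop('w13',250,80,400,260,3.3,'c17')"
```

```text
t 20.5 p [0.5383 0.1118 0.2001] yawy 1.9618 F [ 0.29  0.55 -0.56] M [-0.004  0.     0.032] gap 0.702 q [ 0.061  0.274 -0.084  1.211 -0.004 -0.33 ] z [ 0.0016 -0.0039 -1.    ]
```

View pics/w13.png

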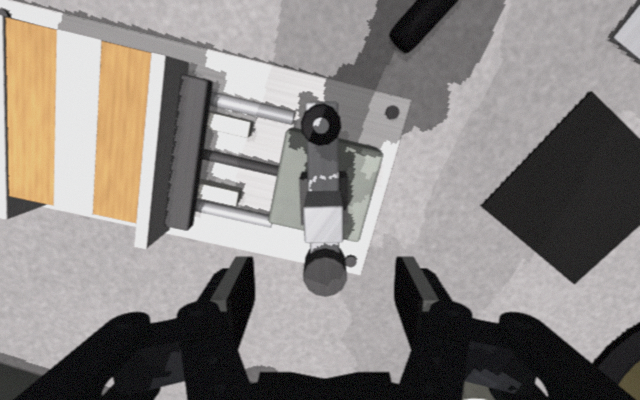

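View pics/c17.png

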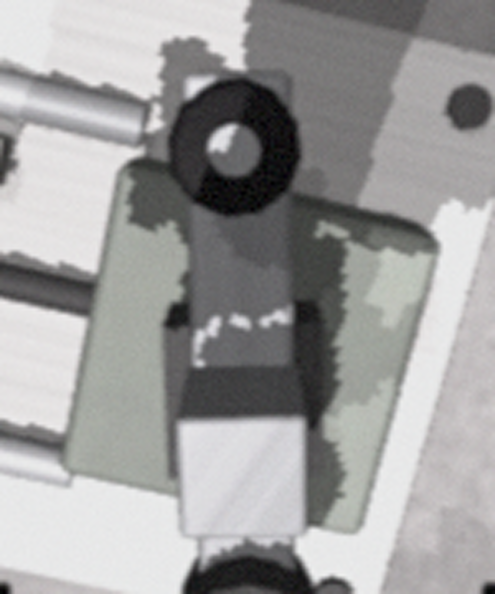

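```bash
python3 -c "
from h import *
s=sensors.sense();R=s['tcp_rot']
f=lambda x,y:(250+x/3.3,80+y/3.3)
for p,z in [(f(242,477),.14),(f(235,148),.152)]:
  print(R.T@(ray('w13',*p,z)-s['ee_pos']))"
```

```text
[-1.37134125e-05  6.05884321e-04  6.03243991e-02]
[ 0.05978567 -0.0004214   0.04830592]
```

>>> apply_moves:
  increments: [6, 0, 0, 3, -0.02, 6, 0, 0, 6, -0.02, 6, 0, 0, 8, -0.02, 6, 0, 0, 9, -0.02, 6, 0, 0, 9.3, -0.02, 6, 0, 0, 9.35, -0.02, 2, 0, 0, 9.35, -0.02, 2, 0, 0, 9.35, -0.02, 2, 0, 0, 9.35, -0.02, 2, 0, 0, 9.35, -0.02, 2, 0, 0, 9.35, -0.02, 2, 0, 0, 9.35, -0.02]
  grip_force: 60

```text
time_s: 21.75
ee_pos: [0.5394, 0.1114, 0.108]
tcp_rot: [[-0.917, -0.4, 0.004], [-0.4, 0.917, -0.004], [-0.002, -0.005, -1.0]]
contact_force: [-0.3, -0.5, 5.5]
finger_gap: 0.272
```

```bash
python3 -c "
from h import *
st()"
```

```text
t 21.75 p [0.5394 0.1114 0.108 ] yawy 1.9822 F [-0.31 -0.46  5.49] M [-0.047  0.171  0.022] gap 0.272 q [ 0.06   0.332 -0.24   0.995 -0.004 -0.351] z [ 0.0043 -0.0039 -1.    ]
```

>>> apply_moves:
  increments: [2, 0, 0, -0.3, 0, 2, 0, 0, -0.8, 0, 2, 0, 0, -1.3, 0, 2, 0, 0, -1.3, 0]

```text
time_s: 22.15
ee_pos: [0.5393, 0.1114, 0.1216]
tcp_rot: [[-0.917, -0.4, 0.004], [-0.4, 0.917, -0.004], [-0.002, -0.005, -1.0]]
contact_force: [0.2, -0.4, -2.7]
finger_gap: 0.273
```

```bash
python3 -c "
from h import *
st()"
```

```text
t 22.15 p [0.5393 0.1114 0.1216] yawy 1.9822 F [ 0.21 -0.4  -2.73] M [-0.061 -0.175  0.001] gap 0.273 q [ 0.06   0.321 -0.219  1.027 -0.004 -0.351] z [ 0.0041 -0.004  -1.    ]
```

>>> apply_moves:
  increments: [2, 0, 0, -2, 0, 2, 0, 0, -4.5, 0, 2, 0, 0, -7, 0, 2, 0, 0, -8, 0, 2, 0, 0, -8, 0]

```text
time_s: 22.65
ee_pos: [0.5397, 0.1119, 0.2031]
tcp_rot: [[-0.917, -0.4, 0.007], [-0.4, 0.917, -0.004], [-0.005, -0.006, -1.0]]
contact_force: [0.1, -0.3, -4.3]
finger_gap: 0.27
```

```bash
python3 -c "
from h import *
go([.456,.357,.20]); snap('top','t14'); crop('t14',240,135,380,225,5.5,'c18')"
```

```text
t 22.65 p [0.5397 0.1119 0.2031] yawy 1.9823 F [ 0.14 -0.32 -4.32] M [ 0.038 -0.003 -0.019] gap 0.27 q [ 0.061  0.271 -0.08   1.212 -0.004 -0.35 ] z [ 0.0069 -0.0038 -1.    ]
MOVE cm [-2.13 25.81  0.16] turn 0
```

View pics/c18.png

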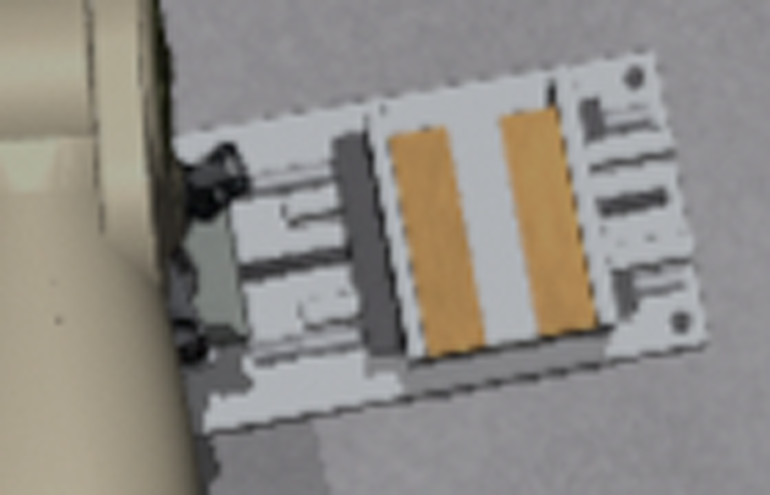

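Crank is off and the carton/guide look unchanged. Now carrying it to the mat.

>>> apply_moves:
  increments: [2, -0.3, 4, 0, 0, 2, -0.7, 8, 0, 0, 2, -1.0, 12, 0, 0, 2, -1.3, 16, 0, 0, 2, -1.7, 20, 0, 0, 2, -2.0, 23, 0, 0, 2, -2.1, 25, 0, 0, 2, -2.1, 25.8, 0, 0, 2, -2.1, 25.8, 0, 0, 2, -2.1, 25.8, 3, 0, 2, -2.1, 25.8, 6, 0, 2, -2.1, 25.8, 9, 0, 2, -2.1, 25.8, 11, 0, 2, -2.1, 25.8, 12, 0, 2, -2.1, 25.8, 12, 0]

```text
time_s: 24.2
ee_pos: [0.4548, 0.3545, 0.0786]
tcp_rot: [[-0.917, -0.399, 0.001], [-0.399, 0.917, -0.006], [0.001, -0.006, -1.0]]
contact_force: [-0.8, 0.7, -3.6]
finger_gap: 0.269
```

```bash
python3 -c "
from h import *
go([.456,.357,.055]); snap('wrist','w15'); snap('side','s15'); crop('s15',200,80,330,200,5,'c19')"
```

```text
t 24.2 p [0.4548 0.3545 0.0786] yawy 1.9808 F [-0.81  0.71 -3.6 ] M [0.039 0.027 0.064] gap 0.269 q [ 0.526  0.407 -0.206  0.96  -0.006  0.116] z [ 0.0015 -0.0061 -1.    ]
MOVE cm [-0.21  0.2   2.35] turn 0
```

View pics/w15.png

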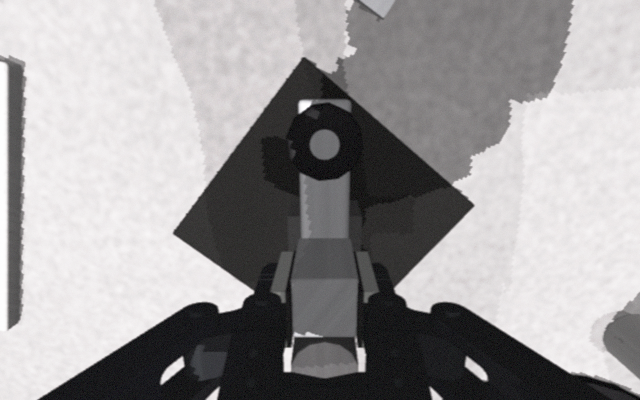

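View pics/c19.png

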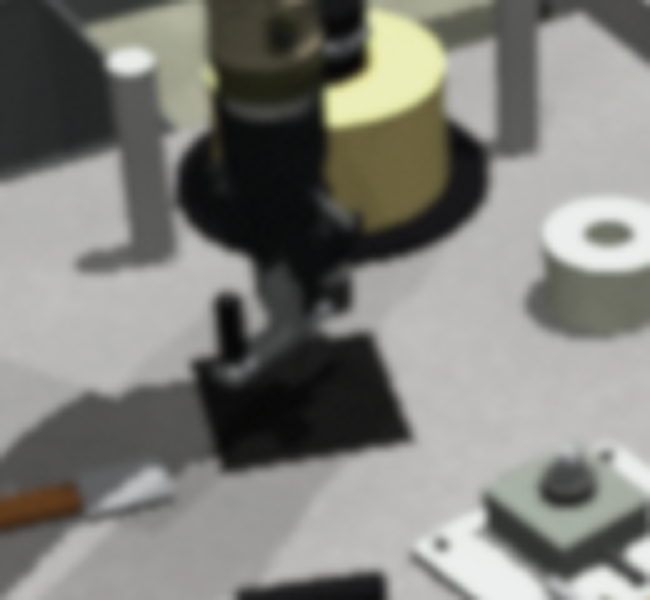

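>>> apply_moves:
  increments: [2, 0, 0, 0.6, 0, 2, 0, 0, 1.2, 0, 2, 0, 0, 1.7, 0, 2, 0, 0, 2.1, 0, 2, 0, 0, 2.3, 0, 2, 0, 0, 2.4, 0, 2, 0, 0, 2.4, 0]

```text
time_s: 25.0
ee_pos: [0.4564, 0.3558, 0.0569]
tcp_rot: [[-0.917, -0.399, 0.005], [-0.399, 0.917, -0.004], [-0.003, -0.006, -1.0]]
contact_force: [0.1, -0.9, -4.0]
finger_gap: 0.27
```

```bash
python3 -c "
from h import *
st()"
```

```text
t 25.0 p [0.4564 0.3558 0.0569] yawy 1.9815 F [ 0.1  -0.88 -4.01] M [ 0.073 -0.007  0.035] gap 0.27 q [ 0.527  0.427 -0.234  0.907 -0.006  0.116] z [ 0.0052 -0.0038 -1.    ]
```

>>> apply_moves:
  increments: [2, 0, 0, 0.15, 0, 2, 0, 0, 0.3, 0, 2, 0, 0, 0.4, 0, 2, 0, 0, 0.45, 0, 2, 0, 0, 0.45, 0]

```text
time_s: 25.5
ee_pos: [0.4564, 0.3558, 0.0523]
tcp_rot: [[-0.917, -0.399, 0.005], [-0.399, 0.917, -0.004], [-0.003, -0.006, -1.0]]
contact_force: [-0.7, -0.7, -3.8]
finger_gap: 0.275
```

```bash
python3 -c "
from h import *
st()"
```

```text
t 25.5 p [0.4564 0.3558 0.0523] yawy 1.9815 F [-0.65 -0.69 -3.85] M [ 0.004 -0.01   0.032] gap 0.275 q [ 0.527  0.432 -0.239  0.897 -0.006  0.116] z [ 0.0051 -0.0038 -1.    ]
```

>>> apply_moves:
  increments: [2, 0, 0, 0.04, 0, 2, 0, 0, 0.08, 0, 2, 0, 0, 0.12, 0]

```text
time_s: 25.8
ee_pos: [0.4566, 0.3558, 0.0521]
tcp_rot: [[-0.917, -0.399, 0.006], [-0.399, 0.917, -0.003], [-0.004, -0.006, -1.0]]
contact_force: [-2.4, -2.9, 6.4]
finger_gap: 0.268
```

```bash
python3 -c "
from h import *
st()"
```

```text
t 25.8 p [0.4566 0.3558 0.0521] yawy 1.9814 F [-2.4  -2.87  6.43] M [-0.429  0.68   0.014] gap 0.268 q [ 0.526  0.432 -0.24   0.896 -0.006  0.116] z [ 0.0058 -0.0035 -1.    ]
```

>>> apply_moves:
  increments: [6, 0, 0, 0, 0, 6, 0, 0, 0, 0, 6, 0, 0, 0, 0, 6, 0, 0, 0, 0, 6, 0, 0, 0, 0, 6, 0, 0, 0, 0, 6, 0, 0, -1, 0, 6, 0, 0, -2.5, 0, 6, 0, 0, -5, 0, 6, 0, 0, -9, 0, 6, 0, 0, -13, 0, 6, 0, 0, -17, 0, 6, 0, 0, -17, 0]

```text
time_s: 27.1
ee_pos: [0.4583, 0.3581, 0.2294]
tcp_rot: [[-0.917, -0.399, 0.016], [-0.399, 0.917, 0.002], [-0.015, -0.004, -1.0]]
contact_force: [1.2, 0.3, 0.4]
finger_gap: 0.703
```

```bash
python3 -c "
from h import *
st(); snap('wrist','w16');snap('top','t16');snap('side','s16'); crop('s16',200,80,420,250,3.6,'c20'); crop('t16',150,130,390,245,3.3,'c21')"
```

```text
t 27.1 p [0.4583 0.3581 0.2294] yawy 1.9815 F [1.15 0.34 0.43] M [ 0.007 -0.026 -0.023] gap 0.703 q [ 0.528  0.314  0.043  1.285 -0.006  0.118] z [ 0.0158  0.0023 -0.9999]
```

View pics/w16.png

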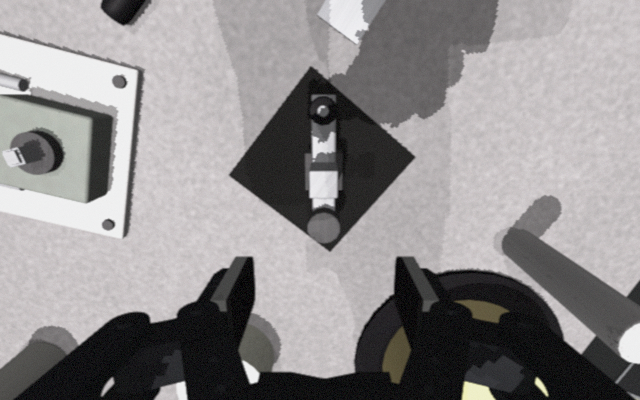

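View pics/c20.png

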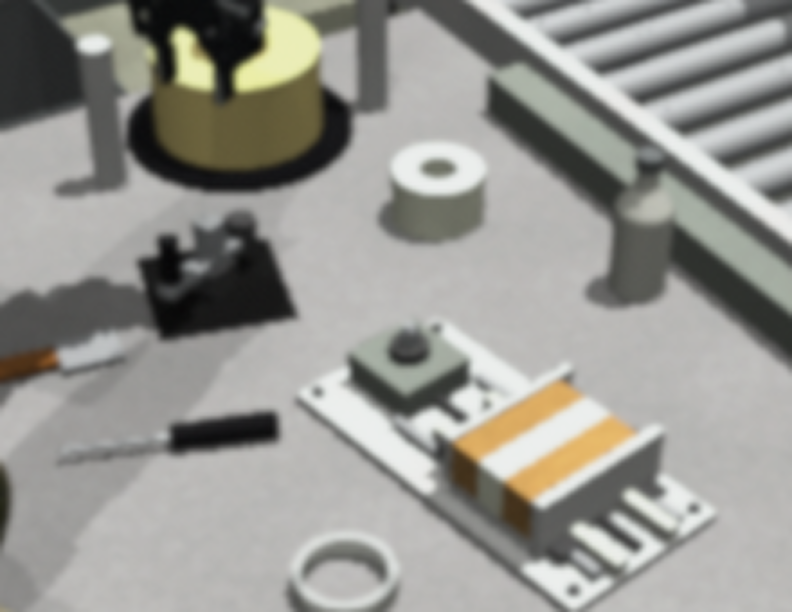

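View pics/c21.png

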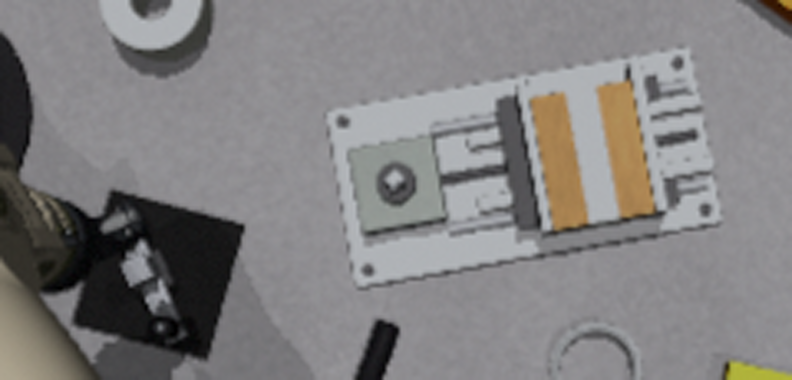

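```bash
python3 -c "
from h import *
yaw=np.radians(9.4); ex=np.array([np.cos(yaw),np.sin(yaw)]);ey=np.array([-np.sin(yaw),np.cos(yaw)])
O=np.array([.5365,.1091])-.13*ey
for f in ['t11','t12','t14','t16']:
  im=cv2.imread('pics/'+f+'.png').astype(np.float32)
  ys=np.arange(.1,-.15,-.0005); xs=np.arange(.0,.045,.001)
  m=np.array([[proj(f,[*(O+x*ex+y*ey),.076]) for y in ys] for x in xs],np.float32)
  p=cv2.remap(im,m,None,cv2.INTER_CUBIC).mean(0); sat=p[:,2]-p[:,0]; d=np.where(np.diff((sat>55).astype(int))!=0)[0]
  dk=np.where(np.diff((p.mean(1)<115).astype(int))!=0)[0]
  print(f,ys[d].round(4),ys[dk].round(4))
st(); crop('t16',300,140,370,205,10,'c22')
"
```

```text
t11 [-0.011  -0.0435 -0.0755 -0.108 ] [0.093  0.082  0.025  0.0005]
t12 [-0.011  -0.0435 -0.0755 -0.108 ] [0.0865 0.025  0.0005]
t14 [-0.011  -0.0435 -0.0755 -0.108 ] [0.0865 0.025  0.0005]
t16 [-0.011  -0.0435 -0.0755 -0.108 ] [0.025  0.0005]
t 27.25 p [0.4555 0.3564 0.2223] yawy 1.9815 F [-0.41 -0.45 -0.57] M [-0.03  -0.003  0.003] gap 0.705 q [ 0.528  0.32   0.033  1.28  -0.006  0.118] z [ 0.0064 -0.0032 -1.    ]
```

View pics/c22.png

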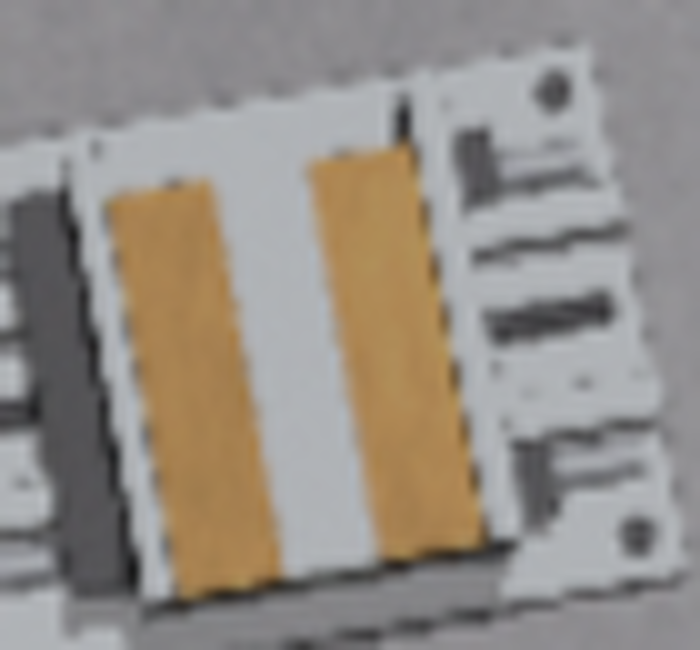

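The carton shows no gap on either side, and neither it nor the guide has moved since the crank was released. The crank stands on the mat and the gripper is clear, so I'm handing in the job.

```bash
python3 -c "
from rig import workorder
print(workorder.close_job())"
```

```text
the job is handed in; nothing more can be done
None
```

The carton is held snugly between the guide and the fence, and the crank is back upright on its mat. I handed the job in at about 27 s; no verdict was reported.

- **Fitting:** I read the square's angle from the wrist camera and turned the crank to match. It slid on without stopping at the shoulder and met the neck at about 5 N upward on the tool.
- **Winding:** I wound it about 4.5 rad clockwise by the handle. The handle force rose from about 2.85 N to between 6.3 and 7 N. That puts roughly 17–21 N on the carton, or about 23 N if the true friction is only 2 N, so it is inside 10–25 N but towards the upper end.
- **Returning the crank:** I lifted it off by the boss and set it on the mat at about 10 N of contact. It points a different way than at the start.

**Last checks:** The top view shows the carton touching both plates. The carton and guide edges were the same to within 0.5 mm from the end of winding to the end. The crank is upright on the mat, and the gripper is open and clear above it.

**Disagreements:** After I released the handle, the crank's angle in the image was about 4° short of the wound angle. The guide had not moved, so I put this down to play in the socket or measurement error. A first image-registration check (phase correlation) suggested movement of about half a pixel; I rejected it as noise because the edge measurement showed none.

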